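# Free the pot from the locked paint mixer

### The job

The power is out and the paint mixer's lid is locked over a pot of paint: take the bradawl from the tool block and push its blade straight through the small hole in the mixer's sloping front panel to trip the lid catch. Then lift the pot out of the mixer and set it down (do not drop it) upright in the wooden tray that holds two other pots. The bradawl goes back upright into the tool block; leave those two pots and the block's other tools where they stand.

Things in the scene. Friction and masses are not known exactly. Their poses are not given: they have to be found in the camera images.
- mixer: Bench paint mixer, fixed: grey box 250 mm wide (y), deck at 150 mm, on it a white lid 45 mm high with a clear window. Origin on the table, 165 mm from its front, 155 mm from its back; x to its back, y to its left, z up; the front faces -x. The front 95 mm of its top is a panel sloping at 28 degrees, rising to the back. Lid: x = -73 to +138 mm, 236 mm wide, hinged at its back edge (z = 154 mm).
- bowl_mouth (a point): Centre of the mouth of the mixer's round steel bowl, at deck height, under the lid; axes as the mixer's. Bowl 170 mm across. In it, towards the back, a black basket (62 mm across) holds the pot. The basket leans 30 degrees: its axis points up and towards the mixer's front. Its wall reaches 30 mm up the pot, 2.5 mm clear all round.
- release_hole (a point): Access hole, 13 mm across, 2 mm chamfer, near the middle of the 5 mm thick sloping panel; the point is its centre at the outer face. Own z axis: straight out of the hole, square to the panel, so 28 degrees from vertical towards the mixer's front; x up the slope, y to the mixer's left. Straight in along this axis lies the catch (see pawl_tail).
- pawl_tail (a point): Hidden tail of the spring pawl (20 by 24 mm) when at rest: on the hole's axis, 26 mm below the panel's outer face; axes as release_hole. Pushed in about 4 to 7 mm (pin tip 30 to 33 mm below the outer face, about 5 N) it frees the lid; its end stop is about 12 mm in (tip at 38 mm, about 8 N). It springs back by itself.
- mixer_lid (a joint): Angle of the mixer's lid in rad: 0 shut and latched, 1.75 fully open. When the catch lets go the lid rises by itself to fully open in about 2.5 s, pushed by its sprung hinge with a few N, and stays there; its front edge swings up and back, away from the panel. It cannot be pulled open while latched.
- awl: Bradawl, 134 mm long, 70 g, the only tool in the block whose pale wooden handle ends in a round knob. Origin at the blade's tip, z along it to the handle's end. Steel blade 6 mm across, 55 mm long; brass ferrule 14 mm across to 63 mm; straight round handle 24 mm across to 117 mm; knob 32 mm across to the end. It stands blade down in a hole of the block, the handle's foot resting on the block.
- awl_grip (a point): Point on the bradawl's axis where its handle is best gripped: 95 mm from the blade's tip, 32 mm above the block's top when the bradawl stands in the block; the knob's end is 39 mm farther. Axes as the bradawl's.
- tool_block: Dark wooden tool block, fixed, 200 mm long (x) by 70 mm (y) by 66 mm high. Origin: centre of its underside. Three upright holes, 18 mm across, right through it, on its long centre line at x = -60, 0 and +60 mm. They hold the bradawl, a stencil brush and a palette knife, which varies; the latter two stand up to 62 mm above the block.
- block_top (a point): Centre of the tool block's upper face, 66 mm above the table; axes as the block's.
- paint_pot: White paint pot with a grey screw lid fixed on it, 51 mm across, 80 mm high (the lid is the top 18 mm, 49 mm across), 130 to 250 g. Origin: centre of its underside; z along its axis to its lid. At the start it stands in the mixer's basket under the mixer's lid, leaning 30 degrees to the mixer's front; its top then stands 19 mm above the deck. Draw it out along its axis by 30 mm or more.
- pot_grip (a point): Point on the pot's axis, 54 mm above its underside, 26 mm below its top, where it is best gripped (51 mm across); axes as the pot's. With the pot in its basket there is room for fingers at its left and right (the mixer's y).
- tray: Low wooden tray, fixed, 260 mm (x) by 170 mm (y) outside, 24 mm high, walls and floor 7 mm thick. Origin: centre of its underside; its floor's upper side is 7 mm above the table. Two pots stand in its +x half; the -x half is empty.
- jar_a: A pot like the first (51 mm across, 80 mm high) standing in the tray; leave it alone. Origin: centre of its underside.
- jar_b: Another such pot standing in the tray; leave it alone. Origin: centre of its underside.
- stencil_brush: Stencil brush standing bristles up in a hole of the block, 24 mm across, its top about 55 mm above the block; leave it alone. Origin near its lower end.
- palette_knife: Palette knife standing in a hole of the block, flat dark handle up, 16 by 11 mm, its top about 62 mm above the block; leave it alone. Origin near its lower end.
Not all that is in view belongs to the job. Leave any red or turquoise look-alike of the awl alone.

How it is judged (in metres and radians):
On the way, in this order (a step that is already met when the one before it is completed fails the run):
1. the lid catch is tripped with the bradawl: its blade is inside the release hole as the lid springs up (z of awl in the frame of release_hole below -0.01 m and distance between awl and release_hole below 0.06 m and value of joint mixer_lid above 0.06 rad).
2. the pot has been lifted out of the mixer (distance between paint_pot and mixer above 0.2 m).
At the end, for the whole second after the job is handed in: The pot stands upright (within 0.1 rad), still, on the tray's floor between its walls; the bradawl stands still in a hole of the tool block, its tip within 12 mm of the table and within 0.2 rad of upright; the mixer's lid stands open (over 1.4 rad) (x of paint_pot in the frame of tray between -0.105 and 0.105 m and y of paint_pot in the frame of tray between -0.06 and 0.06 m and z of paint_pot in the frame of tray between 0.003 and 0.012 m and angle between paint_pot's own z axis and vertical below 0.1 rad and linear speed of each of paint_pot, awl below 0.02 m/s and x of awl in the frame of tool_block between -0.08 and 0.08 m and y of awl in the frame of tool_block between -0.02 and 0.02 m and z of awl in the frame of tool_block below 0.012 m and angle between awl's own z axis and vertical below 0.2 rad and value of joint mixer_lid above 1.4 rad); the robot touches nothing.
It fails at once if the pot falls freely (over 0.5 m/s with no finger on it) (linear speed of paint_pot above 0.5 m/s and contact force between the fingers and paint_pot below 0.05 N).
It fails at once if a pot that stands in the tray is moved over 20 mm (distance of any of jar_a, jar_b from where it was at the start of the episode above 0.02 m).
It fails at once if the brush or the palette knife is moved over 20 mm (distance of any of stencil_brush, palette_knife from where it was at the start of the episode above 0.02 m).
It also fails if it takes over 72 s, if anything falls off the work surface, if the arm or the gripper's body presses on something with over 40 N, if the wrist force passes 120 N, or if a joint passes its speed limit or range.

### The arm

A 7-joint arm with a two-finger parallel gripper is mounted at the origin on the work surface. World frame = base frame: x ahead of the robot, y to its left, z up, the work surface at z = 0. Lengths are in mm, angles in rad, forces in N, time in s.
With the tool pointing down it reaches from about 425 to 875 mm from the base axis. Payload 4.7 kg.
Tool frame: the origin (TCP) lies where the fingers leave the gripper's body, on its centre line; the fingertips stand 73 mm ahead of it and the grasp point (between the pads) lies 54 mm ahead of it; z points along the fingers, y is the direction in which the jaws open and shut (so a half turn about z gives the same grasp; the last joint's range is limited). The gripper opens to 85 mm and grips with 20 to 120 N. Pads are 22 mm wide; open, the fingers measure 114 mm over their backs; the gripper's body (76 mm by 85 mm) begins 54 mm behind the grasp point. The pads swing forward as they close: fully open they stand 13 mm farther back than shut.
Start: joints at [-1.19, 0.321, -0.07, 1.45, 0.023, 1.371, -0.057], TCP at [233.132, 606.767, 303.949] pointing down, gripper open.
Joint ranges: [-2.86, 2.86], [-0.3, 2.09], [-1.38, 1.24], [0.06, 2.45], [-1.56, 4.7], [0.09, 2.05], [-2.69, 2.69]. Speed limits (rad/s): [2.57, 2.57, 3.14, 3.14, 3.14, 3.14, 3.14].

### API

Orientations are given as a unit quaternion [x, y, z, w].
In Python, from rig import bot gives the robot as it stands.
- The arm moves only by the tool play_rows, never from a script. Its argument "motion" is a list of rows, each a list of 7 numbers: the shift along the tool's x, y, z in units of 2 cm (1.0 is 2 cm), then the turn, a rotation vector about the tool's x, y, z in units of 1.5 rad (1.0 is 1.5 rad), then the opening, from 0 (shut) to 1 (fully open). In form: [[tx, ty, tz, rx, ry, rz, jaw], ...]. A call has 1 to 5 rows; each row shifts and turns the pose as measured when the row begins, along the tool's axes as they then stand; what a row does not reach is not made up. A row lasts 1/8 s, in which the tool goes at most 62.5 mm and 10.7 degrees, less where a joint would pass 70% of its speed; a pose out of reach is approached as far as the arm can. A call with a number of a shift or a turn outside -1 to 1 is refused whole. A call with a gripper value outside its range is refused whole. The fingers move at their own pace and stop on an object; the grip force is fixed at half the most. Time passes only in rows, so rows that do not move let the fingers close. It gives the time, the measured TCP pose, the force and the opening at its end, in the units of the state.
- bot.get_state(): the state, without advancing time (a new reading comes with each control period).
- bot.get_image(name): name is "scene" or "top"; returns a dict with "pixels" (420x560x3 uint8, blue, green, red), "range_z" (420x560 float32, mm along the optical axis (not along the pixel's ray), 0 where there is no reading), "fx", "fy", "cx", "cy" (pixels), "camera_from_world" (4x4, takes a point from world to camera coordinates). Camera axes: x right, y down, z forward; pixel columns grow to the right and rows downward; lengths in mm; the calibration is good to about 2 mm. A picture is of the moment at which its call begins.
- bot.finish_job(): hands the job in, once; it reports no verdict.
Trained networks look in a picture, given as the dict that the camera call returned (one of the last four; its "shot" number tells which), for a name from the list of things; names that differ only in an ending like _2 or _b are one class to them, and where a whole thing is asked for, a point or a joint stands for the part that bears it (a point fixed in the world has none). Each returns a list of dicts, best first, with "confidence" (0 to 1); they miss things now and then, are a little off and sometimes report something else, mostly with a low value. They report only what shows in the picture. A call takes as long as a camera call. They do not tell look-alikes from the thing itself.
- bot.outline_of(picture, name): "region" (420x560 bool, what is visible of it).
- bot.place_of(picture, name): "point" ([x, y, z] in mm, in world coordinates, good to about 4 mm: a listed point, or the origin of a listed thing).
The state is a dict: "time_s": time; "joint_pos": joint angles; "joint_velocities": joint speeds; "joint_efforts": joint torques, N m; "position": TCP position; "ee_rot": TCP orientation; "wrist_force": force on the tool from outside, world axes, zero at the start; "wrist_torque": the same for the moment, N m; "gripper_width": finger opening in mm.
Only numpy, scipy, OpenCV 4.12 (cv2) and the standard library are available. Lean on these libraries where they do the work, as an engineer would, in place of code of your own. Each camera call takes 0.05 s, during which the arm holds its last target.

## Working session

There is one attempt and no reset: what is moved stays moved. The work goes in short steps, Python scripts to look and compute and a tool call to move; the robot and the scene stay as the last step left them, time stands still between calls to the robot, and variables do not carry over. Pictures are saved under pics/ and viewed, and the job is handed in when it is done.

Besides the shell and the picture viewer there is one more tool, called after "Request:" by a JSON object that holds its "name" and its "arguments". play_rows: Moves the arm, as the interface text tells. Its arguments: {"type":"object","properties":{"motion":{"type":"array"}},"required":["motion"]}

```bash
ls; mkdir -p pics; python3 - <<'E'
from rig import bot
import cv2,json
s=bot.get_state(); print(s)
for n in ("scene","top"):
    im=bot.get_image(n); cv2.imwrite(f"pics/{n}0.png",im["pixels"]); print(n,im["fx"],im["cx"],im["cy"],im["camera_from_world"])
    for t in ["mixer","bowl_mouth","release_hole","awl","awl_grip","tool_block","block_top","paint_pot","pot_grip","tray","jar_a","stencil_brush","palette_knife"]:
        for r in bot.place_of(im,t): print(n,t,[round(float(v),1) for v in r["point"]],round(r["confidence"],2))
E
```

```text
pics
{'time_s': 0.0, 'joint_pos': array([-1.18991523,  0.32181252, -0.07007725,  1.45172014,  0.02263294,
        1.37080624, -0.05692291]), 'joint_velocities': array([ 0.00058388, -0.00016691,  0.00050455, -0.00018085,  0.00169297,
        0.00066815,  0.00105128]), 'joint_efforts': array([-3.93819232e-05, -4.93594408e+01, -3.82092101e-01, -3.14336228e+01,
        1.30629010e-02,  1.13566511e-02,  4.28596286e-05]), 'position': array([233.00040311, 606.35448117, 302.80747253]), 'ee_rot': array([ 1.82360223e-01,  9.83231300e-01, -9.73433153e-04, -1.11294627e-04]), 'wrist_force': array([-0.38451511,  0.55117275,  0.47634854]), 'wrist_torque': array([0.02766491, 0.01717141, 0.00612445]), 'gripper_width': 85.15048898634282}
scene 449.2008181710232 279.0225699026683 205.00131516677718 [[ 6.43172407e-01  7.65599968e-01  1.36361353e-02 -3.71294041e+02]
 [ 5.11200815e-01 -4.16059714e-01 -7.52042579e-01 -2.61539193e+02]
 [-5.70090328e-01  4.90663839e-01 -6.58973455e-01  1.60203511e+03]
 [ 0.00000000e+00  0.00000000e+00  0.00000000e+00  1.00000000e+00]]
scene bowl_mouth [686.2, 37.7, 150.4] 0.
[... 618 characters left out ...]
.20245241e+03]
 [ 0.00000000e+00  0.00000000e+00  0.00000000e+00  1.00000000e+00]]
top release_hole [539.8, 49.4, 126.5] 0.62
top awl [586.4, -481.0, -1.9] 0.71
top awl [540.9, -349.5, 0.5] 0.6
top awl [516.0, -440.5, -0.2] 0.6
top awl_grip [579.9, -477.8, 93.3] 0.72
top awl_grip [511.3, -443.4, 94.9] 0.68
top awl_grip [510.8, 333.9, -0.6] 0.62
top awl_grip [530.6, -347.5, 94.2] 0.56
top tool_block [532.0, -344.1, 1.7] 0.95
top block_top [537.2, -348.5, 69.5] 0.69
top pot_grip [575.5, 377.9, 6.2] 0.42
top tray [513.1, 334.6, -2.1] 0.9
top jar_a [534.6, -346.9, 3.3] 0.72
top jar_a [592.9, 293.2, 10.3] 0.65
top stencil_brush [594.4, -347.3, 4.1] 0.6
top palette_knife [476.5, -348.0, -1.9] 0.56
```

View pics/scene0.png

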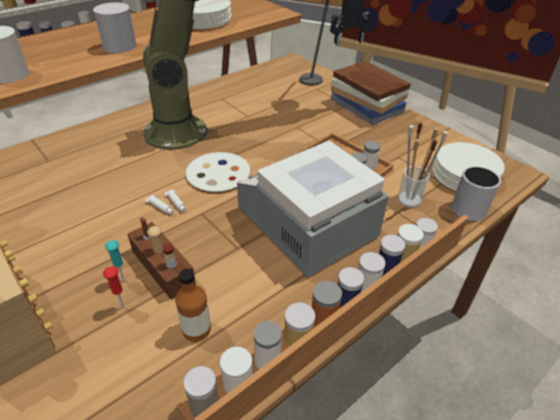

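View pics/top0.png

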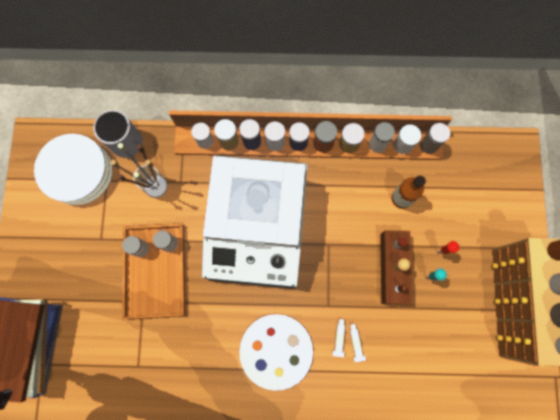

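The scene view shows three bradawl-like tools. The pale knob in the tool block is at scene (155,232) and top (404,265). The turquoise one is at (113,247)/(440,274) and the red one at (112,274)/(453,247). Only the pale one stands in the block. I'll confirm with enlarged crops and measure.

```bash
cat > h.py <<'E'
import numpy as np, cv2
from rig import bot
from scipy.spatial.transform import Rotation as R
def cloud(im):
    z=im["range_z"].astype(float); v,u=np.mgrid[:420,:560]
    P=np.stack([(u-im["cx"])/im["fx"]*z,(v-im["cy"])/im["fy"]*z,z],-1)
    T=np.linalg.inv(im["camera_from_world"]); W=P@T[:3,:3].T+T[:3,3]; W[z<=0]=np.nan; return W
def proj(im,p):
    p=np.asarray(p,float); c=im["camera_from_world"][:3,:3]@p+im["camera_from_world"][:3,3]
    return np.array([im["fx"]*c[0]/c[2]+im["cx"],im["fy"]*c[1]/c[2]+im["cy"]])
def ray(im,uv):
    d=np.array([(uv[0]-im["cx"])/im["fx"],(uv[1]-im["cy"])/im["fy"],1]); T=np.linalg.inv(im["camera_from_world"])
    return T[:3,3],T[:3,:3]@d
def tri(ims,uvs):
    A=np.zeros((3,3));b=np.zeros(3)
    for im,uv in zip(ims,uvs):
        o,d=ray(im,uv);d/=np.linalg.norm(d);M=np.eye(3)-np.outer(d,d);A+=M;b+=M@o
    return np.linalg.solve(A,b)
def at_z(im,uv,z):
    o,d=ray(im,uv); return o+d*(z-o[2])/d[2]
def crop(im,x0,y0,x1,y1,k,name): cv2.imwrite(name,cv2.resize(im["pixels"][y0:y1,x0:x1],None,fx=k,fy=k,interpolation=cv2.INTER_CUBIC))
E
python3 - <<'E'
from h import *
s=bot.get_image("scene");t=bot.get_image("top")
a=cv2.resize(s["pixels"][205:305,95:215],None,fx=4,fy=4,interpolation=cv2.INTER_CUBIC)
b=cv2.resize(t["pixels"][222:314,370:470],None,fx=4,fy=4,interpolation=cv2.INTER_CUBIC)
c=np.zeros((400,480+400,3),np.uint8);c[:400,:480]=a;c[:368,480:]=b
cv2.imwrite("pics/blk.png",c[:, :800])
crop(t,190,150,320,295,4,"pics/mix.png")
E
```

```text
(no output)
```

View pics/blk.png

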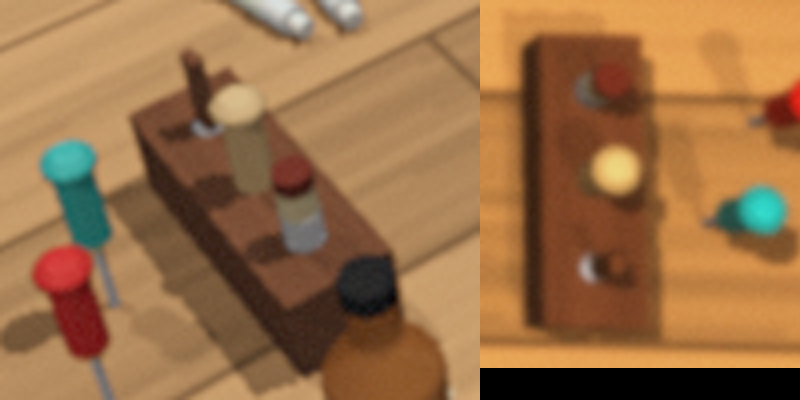

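View pics/mix.png

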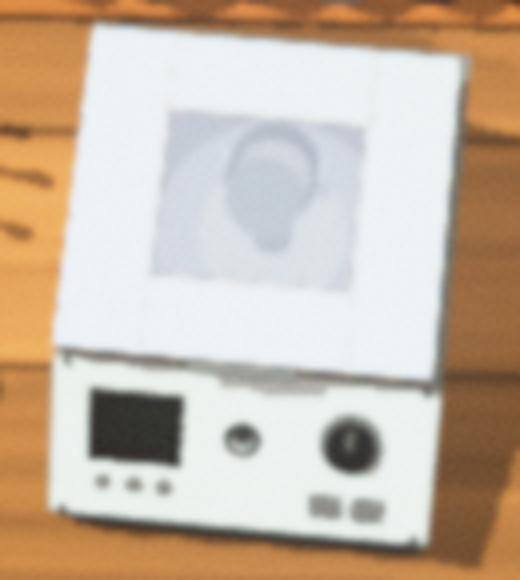

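The crops confirm it: the pale round-knobbed awl is in the block's middle hole, with the brush in the +x hole and the knife in the -x hole. The release hole is at top (250.5,259.7), and the pot shows through the window.

```bash
python3 - <<'E'
from h import *
np.set_printoptions(precision=1,suppress=True)
S=bot.get_image("scene");t=bot.get_image("top")
W=cloud(t); Ws=cloud(S)
print("cams",np.linalg.inv(t["camera_from_world"])[:3,3],np.linalg.inv(S["camera_from_world"])[:3,3])
def rect(W,zlo,zhi,box):
    m=(W[...,2]>zlo)&(W[...,2]<zhi)&(W[...,0]>box[0])&(W[...,0]<box[1])&(W[...,1]>box[2])&(W[...,1]<box[3])
    p=W[m]; r=cv2.minAreaRect(p[:,:2].astype(np.float32)); return r,np.median(p[:,2]),len(p)
for n,w in(("top",W),("scene",Ws)):
    print(n,"lid",rect(w,185,205,(450,900,-150,250)))
    print(n,"block",rect(w,60,72,(400,680,-420,-280)))
    print(n,"trayrim",rect(w,18,32,(330,700,200,450)))
    print(n,"jartops",rect(w,70,100,(500,700,200,320)),rect(w,70,100,(500,700,320,450)))
# panel plane: region px
p=W[242:288,205:300].reshape(-1,3); p=p[np.isfinite(p).all(1)]
# RANSAC-ish
q=p[(p[:,2]>95)&(p[:,2]<150)]
for _ in range(6):
    c=q.mean(0); n=np.linalg.svd(q-c)[2][2]; n*=np.sign(n[2]); d=(p-c)@n; q=p[abs(d)<3]
print("panel n",n,np.degrees(np.arccos(n[2])),"yaw",np.degrees(np.arctan2(-n[1],-n[0])),c,len(q))
uv=np.array([250.5,259.7]); o,dd=ray(t,uv); h=o+dd*((c-o)@n)/(dd@n); print("hole",h, W[260,246:256,:])
for nm,pt in(("top",t),("scene",S)):
    for r in bot.outline_of(pt,"awl")[:3]:
        ys,xs=np.nonzero(r["region"]);print(nm,"awl",r["confidence"],xs.min(),xs.max(),ys.min(),ys.max())
E
```

```text
cams [ 412.8  -44.  1303.5] [1285.8 -610.6  864.1]
top lid (((678.4442138671875, 40.742530822753906), (236.80735778808594, 216.40695190429688), 85.91267395019531), np.float64(194.5159425285899), 7651)
top block (((535.837646484375, -346.886474609375), (71.70763397216797, 200.6578369140625), 89.70648956298828), np.float64(65.79854207404082), 1601)
top trayrim (((513.6370849609375, 332.30255126953125), (260.42852783203125, 171.83743286132812), 4.448848247528076), np.float64(23.3215566821018), 813)
top jartops (((592.8135375976562, 294.9014587402344), (47.896671295166016, 48.42185974121094), 81.94771575927734), np.float64(86.22679998972308), 282) (((575.8135375976562, 360.4455261230469), (48.348663330078125, 80.32081604003906), 1.3819772005081177), np.float64(86.57963254603669), 289)
scene lid (((684.0488891601562, 40.79081726074219), (239.98435974121094, 211.89041137695312), 86.26826477050781), np.float64(192.99533329101087), 5246)
scene block (((537.22509765625, -345.99835205078125), (71.57994079589844, 204.62339782714844), 89.7703857421875), np.float64(64.42664773188972), 1269)
scene
[... 239 characters left out ...]
05), 88.05406188964844), np.float64(84.84889640049465), 116) (((576.599609375, 365.0391540527344), (75.0230712890625, 50.547218322753906), 77.63758850097656), np.float64(83.95808747348781), 172)
panel n [-0.5  0.   0.9] 28.119468948153436 yaw -3.5647343494424 [530.6  48.3 124.7] 2711
hole [536.9  50.3 128. ] [[535.8  61.9 128.4]
 [536.5  59.8 122.8]
 [535.7  56.5 130.6]
 [536.4  54.5 124.3]
 [545.5  58.9  37.9]
 [545.8  56.2  36.1]
 [545.8  53.4  36.9]
 [536.6  44.1 124.5]
 [536.   41.  131. ]
 [536.3  38.6 128.7]]
top awl 0.72 429 446 268 279
top awl 0.65 440 459 241 252
top awl 0.54 395 409 258 269
scene awl 0.87 104 124 267 308
scene awl 0.86 105 123 241 277
scene awl 0.73 149 163 227 253
```

```bash
cat >> h.py <<'E'
np.set_printoptions(precision=1,suppress=True)
def toolR(yaw_deg=0,tilt_deg=0):
    # tool y along (yaw) y, z down, tilted so z leans forward (+x of yawed frame)
    return R.from_euler('z',yaw_deg,degrees=True)*R.from_euler('y',-tilt_deg,degrees=True)*R.from_matrix(np.array([[-1,0,0],[0,1,0],[0,0,-1.]]))
def go(G,Rt,off=54.):
    """delta in tool axes from present pose to grasp point G with orientation Rt; 'units' of moves"""
    s=bot.get_state(); Rc=R.from_quat(s["ee_rot"]); p=s["position"]
    tcp=np.asarray(G,float)-off*Rt.apply([0,0,1])
    rv=(Rc.inv()*Rt).as_rotvec()
    d=Rc.inv().apply(tcp-p); d2=Rt.inv().apply(tcp-p)
    np.set_printoptions(precision=3,suppress=True)
    print("t",round(s["time_s"],2),"tcp",p,"target",tcp,"width",round(s["gripper_width"],1),"F",s["wrist_force"])
    print(" shift units (cur axes)",d/20," (after turn)",d2/20," turn units",rv/1.5,"deg",np.degrees(rv))
E
python3 - <<'E'
from h import *
S=bot.get_image("scene");t=bot.get_image("top")
print("knob",tri([S,t],[(154.5,231),(403.75,264)]))
W=cloud(t);Ws=cloud(S)
m=(W[...,2]>118)&(W[...,2]<150)&(abs(W[...,0]-536)<40)&(abs(W[...,1]+347)<30);print("knob cloud top",W[m].mean(0),W[m].max(0),m.sum())
m=(Ws[...,2]>118)&(Ws[...,2]<150)&(abs(Ws[...,0]-536)<40)&(abs(Ws[...,1]+347)<30);print("knob cloud scene",Ws[m].mean(0),m.sum())
# height map along the transit
for w in(W,Ws):
  for y0 in range(-400,700,100):
    print(y0,[int(np.nanmax(np.append(w[...,2][(w[...,1]>=y0)&(w[...,1]<y0+100)&(w[...,0]>=x0)&(w[...,0]<x0+100)],0))) for x0 in range(200,900,100)])
crop(t,225,240,275,280,14,"pics/hole.png")
o=(536,50,128); print(proj(S,o))
crop(S,225,150,400,260,4,"pics/mixs.png")
E
```

```text
knob [ 535.1 -345.7  126.9]
knob cloud top [ 534.9 -345.2  133.6] [ 550.1 -331.4  140.6] 117
knob cloud scene [ 542.4 -348.   131.1] 124
-400 [7, 7, 130, 140, 126, 196, 116]
-300 [26, 26, 8, 9, 7, 7, 116]
-200 [17, 28, 8, 8, 9, 8, 110]
-100 [19, 18, 119, 201, 205, 202, 105]
0 [19, 19, 118, 201, 201, 202, 154]
100 [8, 10, 110, 201, 201, 202, 157]
200 [9, 30, 29, 92, 93, 228, 90]
300 [7, 30, 14, 94, 93, 249, 247]
400 [8, 28, 28, 86, 28, 66, 127]
500 [323, 127, 128, 7, 66, 67, 69]
600 [127, 128, 130, 9, 9, 66, 66]
-400 [4, 3, 124, 137, 124, 191, 113]
-300 [20, 24, 2, 4, 3, 3, 113]
-200 [15, 24, 3, 3, 3, 3, 107]
-100 [17, 14, 112, 196, 197, 197, 151]
0 [14, 14, 0, 197, 197, 197, 160]
100 [5, 4, 0, 197, 197, 196, 164]
200 [3, 25, 24, 89, 87, 223, 89]
300 [4, 26, 15, 89, 88, 243, 244]
400 [4, 25, 26, 84, 26, 61, 122]
500 [403, 123, 122, 4, 3, 63, 62]
600 [401, 125, 124, 4, 4, 63, 62]
[283.9 167. ]
```

View pics/hole.png

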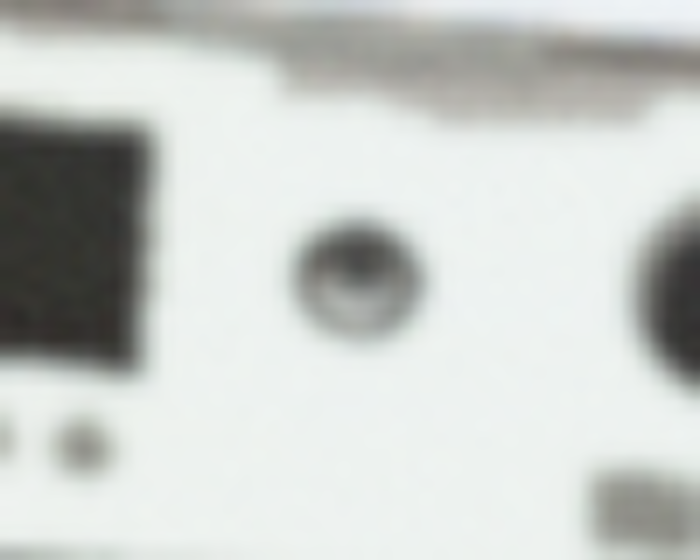

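The hole's refined centre is top (250.1,259.4), which gives about (537.5,51,128). The awl knob triangulates to (535,-346,127). Starting the move: yaw first, then traverse.

Request:
{"name": "play_rows", "arguments": {"motion": [[-0.5,-0.8,0,0,0,-0.12,1],[-0.8,-0.9,0,0,0,-0.12,1],[-1,-1,0,0,0,0,1],[-1,-1,0,0,0,0,1],[-1,-1,0,0,0,0,1]]}}

```text
time_s: 2.42
position: [308.6, 507.3, 303.7]
ee_rot: [-0.006, 1.0, 0.001, -0.001]
wrist_force: [0.6, -0.0, 0.0]
gripper_width: 85.2
```

```bash
python3 -c "
from h import *
go([535.8,-346.2,220],toolR(0,0))"
```

```text
t 2.42 tcp [308.583 507.33  303.658] target [ 535.8 -346.2  274. ] width 85.2 F [ 0.582 -0.034  0.024]
 shift units (cur axes) [-10.862 -42.808   1.424]  (after turn) [-11.361 -42.677   1.483]  turn units [ 0.001 -0.001  0.008] deg [ 0.064 -0.061  0.671]
```

Request:
{"name": "play_rows", "arguments": {"motion": [[-1,-1,0,0,0,0,1],[-1,-1,0,0,0,0,1],[-1,-1,0,0,0,0,1],[-1,-1,0,0,0,0,1],[-1,-1,0,0,0,0,1]]}}

```text
time_s: 3.05
position: [412.9, 405.0, 304.2]
ee_rot: [-0.006, 1.0, 0.001, -0.0]
wrist_force: [-0.2, 0.0, 0.0]
gripper_width: 85.3
```

Request:
{"name": "play_rows", "arguments": {"motion": [[-0.7,-1,0,0,0,0,1],[-0.7,-1,0,0,0,0,1],[-0.6,-1,0,0,0,0,1],[-0.5,-1,0,0,0,0,1],[-0.4,-1,0,0,0,0,1]]}}

```text
time_s: 3.68
position: [475.0, 301.7, 304.4]
ee_rot: [-0.005, 1.0, 0.002, 0.001]
wrist_force: [0.1, 0.4, 0.8]
gripper_width: 85.7
```

Request:
{"name": "play_rows", "arguments": {"motion": [[-0.3,-1,0,0,0,0,1],[-0.2,-1,0,0,0,0,1],[0,-1,0,0,0,0,1],[0,-1,0,0,0,0,1],[0,-1,0,0,0,0,1]]}}

```text
time_s: 4.3
position: [486.4, 196.5, 304.4]
ee_rot: [-0.005, 1.0, 0.002, 0.001]
wrist_force: [1.2, 0.2, -0.2]
gripper_width: 85.5
```

Request:
{"name": "play_rows", "arguments": {"motion": [[0,-1,0,0,0,0,1],[0,-1,0,0,0,0,1],[0,-1,0,0,0,0,1],[0,-1,0,0,0,0,1],[0,-1,0,0,0,0,1]]}}

```text
time_s: 4.92
position: [487.1, 89.4, 304.3]
ee_rot: [-0.005, 1.0, 0.002, 0.001]
wrist_force: [0.7, -0.4, -0.6]
gripper_width: 85.4
```

Request:
{"name": "play_rows", "arguments": {"motion": [[0,-1,0,0,0,0,1],[0,-1,0,0,0,0,1],[0,-1,0,0,0,0,1],[0,-1,0,0,0,0,1],[0,-1,0,0,0,0,1]]}}

```text
time_s: 5.55
position: [487.3, -17.8, 304.0]
ee_rot: [-0.005, 1.0, 0.002, 0.001]
wrist_force: [-0.0, 0.3, -0.1]
gripper_width: 85.5
```

Request:
{"name": "play_rows", "arguments": {"motion": [[0,-1,0,0,0,0,1],[0,-1,0,0,0,0,1],[0,-1,0,0,0,0,1],[0,-1,0,0,0,0,1],[0,-1,0,0,0,0,1]]}}

```text
time_s: 6.18
position: [486.7, -124.8, 303.6]
ee_rot: [-0.005, 1.0, 0.003, 0.002]
wrist_force: [0.3, -0.1, -0.2]
gripper_width: 85.5
```

```bash
python3 -c "
from h import *
go([535.8,-346.2,190],toolR(0,0))"
```

```text
t 6.17 tcp [ 486.651 -124.769  303.619] target [ 535.8 -346.2  244. ] width 85.5 F [ 0.286 -0.11  -0.202]
 shift units (cur axes) [ -2.345 -11.109   2.933]  (after turn) [ -2.457 -11.072   2.981]  turn units [0.003 0.002 0.006] deg [0.29  0.202 0.529]
```

Request:
{"name": "play_rows", "arguments": {"motion": [[-0.2,-1,0,0.003,0.002,0.006,1],[-0.2,-1,0,0,0,0,1],[-0.3,-1,0,0,0,0,1],[-0.3,-1,0,0,0,0,1],[-0.3,-1,0,0,0,0,1]]}}

```text
time_s: 6.8
position: [511.0, -231.4, 303.7]
ee_rot: [0.0, 1.0, 0.001, 0.001]
wrist_force: [0.1, -0.2, -0.1]
gripper_width: 85.6
```

Request:
{"name": "play_rows", "arguments": {"motion": [[-0.3,-1,0,0,0,0,1],[-0.3,-1,0.2,0,0,0,1],[-0.2,-1,0.3,0,0,0,1],[-0.1,-0.8,0.4,0,0,0,1],[0,-0.5,0.4,0,0,0,1]]}}

```text
time_s: 7.42
position: [527.6, -324.1, 277.5]
ee_rot: [0.0, 1.0, 0.0, 0.001]
wrist_force: [0.0, -0.9, -0.1]
gripper_width: 85.5
```

```bash
python3 -c "
from h import *
go([535.8,-346.2,98],toolR(0,0))"
```

```text
t 7.42 tcp [ 527.642 -324.14   277.474] target [ 535.8 -346.2  152. ] width 85.5 F [ 0.002 -0.892 -0.097]
 shift units (cur axes) [-0.395 -1.103  6.275]  (after turn) [-0.408 -1.103  6.274]  turn units [ 0.     0.001 -0.   ] deg [ 0.001  0.124 -0.037]
```

Request:
{"name": "play_rows", "arguments": {"motion": [[-0.3,-0.6,0.3,0,0,0,1],[-0.1,-0.3,0.3,0,0,0,1],[0,0,0.3,0,0,0,1],[0,0,0.2,0,0,0,1],[0,0,0,0,0,0,1]]}}

```text
time_s: 8.05
position: [535.9, -342.5, 253.3]
ee_rot: [-0.0, 1.0, 0.001, 0.0]
wrist_force: [0.4, -0.5, 0.2]
gripper_width: 85.4
```

```bash
python3 -c "
from h import *
go([535.8,-346.2,98],toolR(0,0))
t=bot.get_image('top');S=bot.get_image('scene')
a=cv2.resize(S['pixels'][170:300,90:220],None,fx=3,fy=3);b=cv2.resize(t['pixels'][200:330,350:480],None,fx=3,fy=3)
cv2.imwrite('pics/pre.png',np.hstack([a,b]))"
```

```text
t 8.05 tcp [ 535.877 -342.524  253.265] target [ 535.8 -346.2  152. ] width 85.4 F [ 0.42  -0.492  0.24 ]
 shift units (cur axes) [ 0.009 -0.192  5.063]  (after turn) [ 0.004 -0.184  5.063]  turn units [0.001 0.001 0.   ] deg [0.092 0.056 0.016]
```

View pics/pre.png

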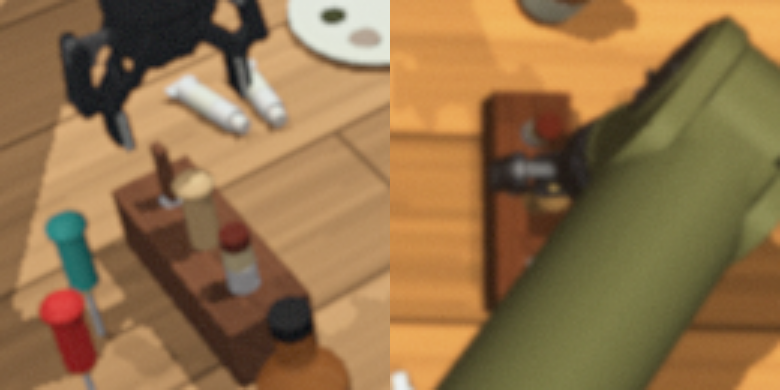

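The jaws straddle the awl, with the fingers clear of the brush, the knife and the turquoise tool. Lowering.

Request:
{"name": "play_rows", "arguments": {"motion": [[0,-0.2,0.8,0,0,0,1],[0,0,1,0,0,0,1],[0,0,1,0,0,0,1],[0,0,0.9,0,0,0,1],[0,0,0.6,0,0,0,1]]}}

```text
time_s: 8.78
position: [536.0, -346.2, 161.6]
ee_rot: [-0.0, 1.0, 0.001, 0.001]
wrist_force: [0.2, 0.2, -0.4]
gripper_width: 85.3
```

```bash
python3 -c "
from h import *
go([535.8,-346.2,98],toolR(0,0))"
```

```text
t 8.78 tcp [ 536.016 -346.25   161.567] target [ 535.8 -346.2  152. ] width 85.3 F [ 0.186  0.217 -0.417]
 shift units (cur axes) [0.011 0.002 0.478]  (after turn) [0.011 0.002 0.478]  turn units [0.001 0.001 0.001] deg [0.099 0.083 0.046]
```

Request:
{"name": "play_rows", "arguments": {"motion": [[0,0,0.3,0,0,0,1],[0,0,0,0,0,0,0.6],[0,0,0,0,0,0,0.4],[0,0,0,0,0,0,0],[0,0,0,0,0,0,0]]}}

```text
time_s: 9.4
position: [536.5, -346.6, 155.6]
ee_rot: [-0.0, 1.0, 0.001, 0.001]
wrist_force: [0.2, -0.3, 0.1]
gripper_width: 24.5
```

Request:
{"name": "play_rows", "arguments": {"motion": [[0,0,0,0,0,0,0],[0,0,0,0,0,0,0],[0,0,0,0,0,0,0]]}}

```text
time_s: 9.78
position: [536.5, -346.6, 155.8]
ee_rot: [-0.0, 1.0, 0.001, 0.001]
wrist_force: [0.0, -0.0, -1.4]
gripper_width: 24.8
```

Gripped (width 24.6). Lifting straight out.

Request:
{"name": "play_rows", "arguments": {"motion": [[0,0,-0.6,0,0,0,0],[0,0,-1,0,0,0,0],[0,0,-1,0,0,0,0],[0,0,-1,0,0,0,0],[0,0,-1,0,0,0,0]]}}

```text
time_s: 10.4
position: [536.2, -347.0, 254.9]
ee_rot: [-0.0, 1.0, 0.0, 0.002]
wrist_force: [-0.8, -0.5, -0.8]
gripper_width: 24.7
```

Request:
{"name": "play_rows", "arguments": {"motion": [[0,0,-1,0,0,0,0],[0,0,-1,0,0,0,0],[0,0.4,-1,0,0,0,0],[0.3,1,-0.6,0,0,0,0],[0.5,1,0,0,0,0,0]]}}

```text
time_s: 11.02
position: [519.9, -299.8, 339.3]
ee_rot: [0.001, 1.0, -0.002, 0.007]
wrist_force: [1.2, -0.3, -1.3]
gripper_width: 24.7
```

```bash
python3 -c "
from h import *
go([535.8,-346.2,98],toolR(0,0))
t=bot.get_image('top');S=bot.get_image('scene')
a=cv2.resize(S['pixels'][150:300,80:230],None,fx=2.6,fy=2.6);b=cv2.resize(t['pixels'][190:340,330:480],None,fx=2.6,fy=2.6)
cv2.imwrite('pics/lift.png',np.hstack([a,b]))
st=bot.get_state();Rc=R.from_quat(st['ee_rot']);print([proj(S,st['position']+Rc.apply([0,0,k])) for k in(54,95,152.7)])"
```

```text
t 11.03 tcp [ 519.914 -299.809  339.313] target [ 535.8 -346.2  152. ] width 24.7 F [ 1.213 -0.273 -1.328]
 shift units (cur axes) [-0.671 -2.274  9.386]  (after turn) [-0.794 -2.32   9.366]  turn units [-0.003  0.009 -0.002] deg [-0.265  0.796 -0.169]
[array([158.345, 165.457]), array([161.45, 180.53]), array([165.548, 200.427])]
```

View pics/lift.png

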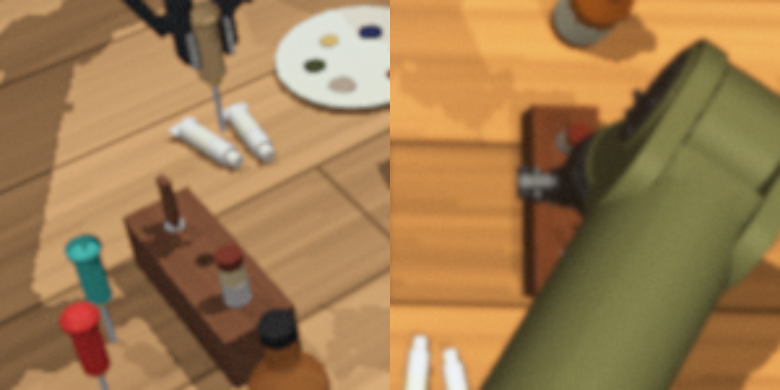

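The view shows the awl hanging straight. Its tip at scene (165,199) matches the prediction (165.5,200.4). Now to the mixer.

```bash
python3 -c "
from h import *
Rt=toolR(-3.9,28);n=-Rt.apply([0,0,1]);print('n',n,Rt.apply([1,0,0]))
go(np.array([538,51,128])+30*n,Rt,152.7)"
```

```text
n [-0.5  0.   0.9] [-0.9  0.1 -0.5]
t 11.12 tcp [ 519.717 -298.088  338.675] target [452.426  56.834 289.315] width 25.1 F [ 0.062 -0.311 -1.48 ]
 shift units (cur axes) [ 3.399 17.75   2.39 ]  (after turn) [ 5.188 17.476  0.037]  turn units [ 0.01  -0.317  0.045] deg [  0.871 -27.22    3.832]
```

Request:
{"name": "play_rows", "arguments": {"motion": [[0.3,1,0,0.004,0,0,0],[0.4,1,0,0,0,0,0],[0.4,1,0,0,0,0,0],[0.4,1,0,0,0,0,0],[0.4,1,0,0,0,0,0]]}}

```text
time_s: 11.75
position: [481.1, -198.4, 340.5]
ee_rot: [0.002, 1.0, -0.006, 0.008]
wrist_force: [1.1, -0.9, -1.0]
gripper_width: 24.5
```

Request:
{"name": "play_rows", "arguments": {"motion": [[0.3,1,0,0,0,0,0],[0.3,1,0,0,0,0,0],[0.3,1,0,0,0,0,0],[0.2,1,0,0,0,0,0],[0.2,1,0,0,0,0,0]]}}

```text
time_s: 12.38
position: [455.0, -97.7, 342.2]
ee_rot: [0.004, 1.0, -0.005, 0.01]
wrist_force: [-0.3, 0.2, -0.8]
gripper_width: 24.8
```

Request:
{"name": "play_rows", "arguments": {"motion": [[0,1,0,0,-0.06,0.01,0],[0,1,0,0,-0.08,0.01,0],[0,1,0,0,-0.08,0.01,0],[0,0.8,0,0,-0.06,0.01,0],[0,0.6,0,0,-0.02,0,0]]}}

```text
time_s: 13.0
position: [472.4, -22.8, 348.3]
ee_rot: [0.024, 0.982, -0.001, 0.188]
wrist_force: [-0.5, -0.3, 0.6]
gripper_width: 24.6
```

```bash
python3 -c "
from h import *
Rt=toolR(-3.9,28);n=-Rt.apply([0,0,1])
go(np.array([538,51,128])+30*n,Rt,152.7)"
```

```text
t 13.0 tcp [472.389 -22.84  348.263] target [452.426  56.834 289.315] width 24.6 F [-0.494 -0.339  0.583]
 shift units (cur axes) [2.196 3.915 2.324]  (after turn) [2.502 3.907 2.008]  turn units [ 0.01  -0.074  0.011] deg [ 0.823 -6.348  0.961]
```

Request:
{"name": "play_rows", "arguments": {"motion": [[0.4,0.9,0,0.005,-0.04,0.005,0],[0.5,0.9,0,0.005,-0.03,0.005,0],[0.5,0.9,0,0,0,0,0],[0.5,0.6,0.3,0,0,0,0],[0.3,0.2,0.3,0,0,0,0]]}}

```text
time_s: 13.62
position: [479.7, 48.6, 311.8]
ee_rot: [0.038, 0.973, -0.01, 0.227]
wrist_force: [-0.0, 0.3, -0.5]
gripper_width: 24.6
```

```bash
python3 -c "
from h import *
Rt=toolR(-3.9,28);n=-Rt.apply([0,0,1])
go(np.array([538,51,128])+30*n,Rt,152.7);print(bot.get_state()['joint_pos'])"
```

```text
t 13.62 tcp [479.687  48.627 311.811] target [452.426  56.834 289.315] width 24.6 F [-0.005  0.267 -0.519]
 shift units (cur axes) [1.744 0.306 0.393]  (after turn) [1.753 0.317 0.342]  turn units [-0.005 -0.02  -0.005] deg [-0.415 -1.752 -0.426]
[-0.034 -0.3   -0.169  2.118  0.1    0.882  1.24 ]
```

Request:
{"name": "play_rows", "arguments": {"motion": [[0.5,0.2,0,0,-0.01,0,0],[0.5,0.1,0.1,0,-0.01,0,0],[0.5,0.1,0.2,0,0,0,0],[0.4,0,0.2,0,0,0,0],[0.2,0,0.2,0,0,0,0]]}}

```text
time_s: 14.25
position: [468.5, 61.5, 273.3]
ee_rot: [0.04, 0.971, -0.014, 0.235]
wrist_force: [0.5, 0.6, -0.5]
gripper_width: 24.6
```

```bash
python3 -c "
from h import *
Rt=toolR(-3.9,28);n=-Rt.apply([0,0,1])
go(np.array([538,51,128])+15*n,Rt,152.7);print(bot.get_state()['joint_pos'])
t=bot.get_image('top');S=bot.get_image('scene')
a=cv2.resize(S['pixels'][90:240,200:350],None,fx=2.6,fy=2.6);b=cv2.resize(t['pixels'][190:340,180:330],None,fx=2.6,fy=2.6)
cv2.imwrite('pics/m1.png',np.hstack([a,b]))"
```

```text
t 14.25 tcp [468.524  61.496 273.27 ] target [459.452  56.355 276.07 ] width 24.6 F [ 0.519  0.628 -0.516]
 shift units (cur axes) [ 0.32  -0.295 -0.319]  (after turn) [ 0.318 -0.287 -0.328]  turn units [-0.009 -0.009 -0.007] deg [-0.812 -0.788 -0.575]
[-0.103 -0.3   -0.16   2.202  0.164  0.797  1.135]
```

View pics/m1.png

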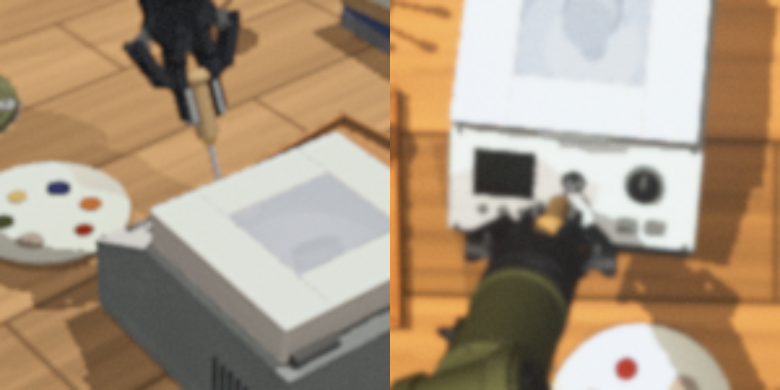

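The top view shows the awl tip by the hole. The tip is at about crop (572,185), close to the hole rim, and the hole stays visible. Correcting laterally.

Request:
{"name": "play_rows", "arguments": {"motion": [[0.3,-0.25,-0.2,-0.006,-0.008,-0.006,0],[0,0,0,0,0,0,0]]}}

```text
time_s: 14.6
position: [470.2, 58.5, 271.3]
ee_rot: [0.034, 0.971, -0.012, 0.238]
wrist_force: [0.9, -0.0, -0.0]
gripper_width: 24.6
```

```bash
python3 -c "
from h import *
Rt=toolR(-3.9,28);n=-Rt.apply([0,0,1])
go(np.array([538,51,128])+15*n,Rt,152.7);print(bot.get_state()['joint_pos'])
t=bot.get_image('top')
st=bot.get_state();Rc=R.from_quat(st['ee_rot']);tip=st['position']+Rc.apply([0,0,152.7]);print(tip,proj(t,tip),proj(t,st['position']+Rc.apply([0,0,98])))
crop(t,215,235,290,285,10,'pics/m2.png')"
```

```text
t 14.6 tcp [470.158  58.476 271.308] target [459.452  56.355 276.07 ] width 24.6 F [ 0.896 -0.003 -0.049]
 shift units (cur axes) [ 0.356 -0.146 -0.454]  (after turn) [ 0.353 -0.142 -0.458]  turn units [-0.005 -0.005 -0.001] deg [-0.421 -0.404 -0.052]
[-0.092 -0.301 -0.157  2.208  0.153  0.78   1.162]
[540.899  52.777 136.348] [249.351 257.781] [246.556 265.813]
```

View pics/m2.png

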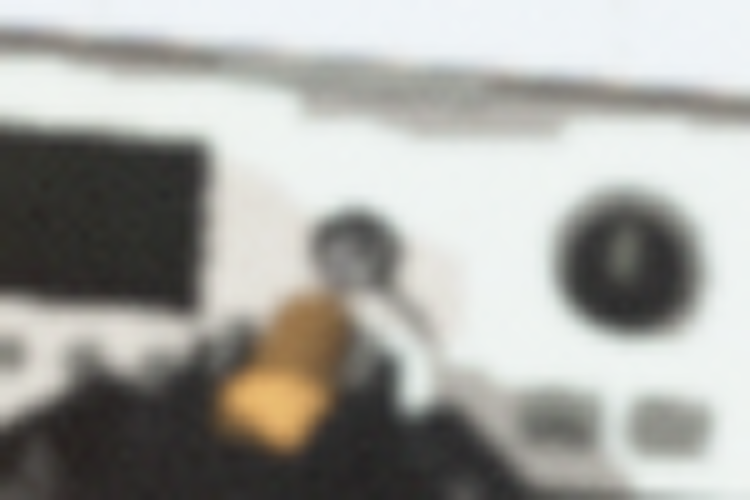

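Request:
{"name": "play_rows", "arguments": {"motion": [[0.5,-0.1,0,0,0,0,0],[0.3,-0.1,0,0,0,0,0],[0,0,0,0,0,0,0]]}}

```text
time_s: 15.02
position: [465.5, 57.9, 261.5]
ee_rot: [0.035, 0.971, -0.012, 0.236]
wrist_force: [-1.8, 0.9, 1.6]
gripper_width: 24.7
```

```bash
python3 -c "
from h import *
Rt=toolR(-3.9,28);n=-Rt.apply([0,0,1])
go(np.array([538,51,128])+5*n,Rt,152.7);print(bot.get_state()['joint_pos'])"
```

```text
t 15.03 tcp [465.525  57.926 261.477] target [464.136  56.036 267.241] width 24.7 F [-1.811  0.943  1.642]
 shift units (cur axes) [-0.077 -0.102 -0.284]  (after turn) [-0.08  -0.099 -0.284]  turn units [-0.006 -0.007 -0.001] deg [-0.522 -0.62  -0.057]
[-0.093 -0.301 -0.16   2.228  0.157  0.765  1.154]
```

Request:
{"name": "play_rows", "arguments": {"motion": [[-0.08,-0.1,-0.1,-0.005,-0.006,0,0],[0,0,0,0,0,0,0]]}}

```text
time_s: 15.28
position: [468.6, 56.4, 263.1]
ee_rot: [0.034, 0.97, -0.009, 0.24]
wrist_force: [-1.0, 0.5, 1.2]
gripper_width: 24.5
```

```bash
python3 -c "
from h import *
Rt=toolR(-3.9,28);n=-Rt.apply([0,0,1])
go(np.array([538,51,128])+0*n,Rt,152.7);print(bot.get_state()['joint_pos'])
t=bot.get_image('top');S=bot.get_image('scene')
st=bot.get_state();Rc=R.from_quat(st['ee_rot']);tip=st['position']+Rc.apply([0,0,152.7]);print(tip,proj(t,tip),proj(S,tip))
a=cv2.resize(t['pixels'][240:280,225:275],None,fx=8,fy=8,interpolation=cv2.INTER_CUBIC);b=cv2.resize(S['pixels'][135:185,255:305],None,fx=6.4,fy=6.4,interpolation=cv2.INTER_CUBIC)
cv2.imwrite('pics/m3.png',np.hstack([a,b]))"
```

```text
t 15.28 tcp [468.631  56.44  263.135] target [466.478  55.876 262.826] width 24.5 F [-0.953  0.458  1.213]
 shift units (cur axes) [ 0.1   -0.036 -0.035]  (after turn) [ 0.1   -0.035 -0.036]  turn units [-0.001 -0.002 -0.001] deg [-0.1   -0.194 -0.051]
[-0.083 -0.301 -0.159  2.226  0.145  0.755  1.172]
[539.545  51.368 127.971] [250.129 258.673] [285.131 167.426]
```

View pics/m3.png

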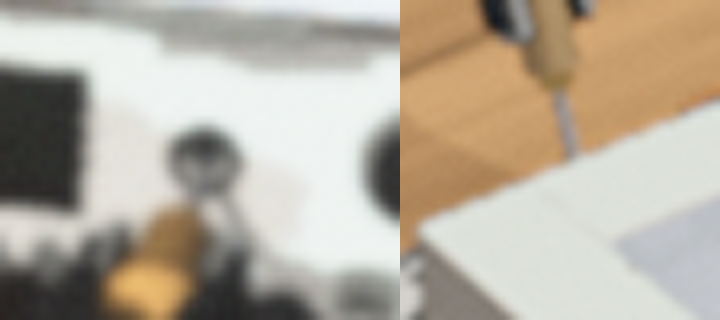

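Request:
{"name": "play_rows", "arguments": {"motion": [[0.1,-0.04,0,-0.001,-0.002,0,0],[0.05,0,0.15,0,0,0,0],[0,0,0.15,0,0,0,0]]}}

```text
time_s: 15.75
position: [472.6, 56.5, 260.1]
ee_rot: [0.033, 0.969, -0.008, 0.245]
wrist_force: [0.8, 0.9, -0.8]
gripper_width: 24.5
```

```bash
python3 -c "
from h import *
Rt=toolR(-3.9,28);n=-Rt.apply([0,0,1])
go(np.array([538,51,128])+0*n,Rt,152.7);print(bot.get_state()['joint_pos'])"
```

```text
t 15.75 tcp [472.606  56.522 260.051] target [466.478  55.876 262.826] width 24.5 F [ 0.778  0.858 -0.767]
 shift units (cur axes) [ 0.201 -0.053 -0.266]  (after turn) [ 0.203 -0.053 -0.265]  turn units [ 0.     0.004 -0.   ] deg [ 0.025  0.384 -0.023]
[-0.08  -0.294 -0.161  2.23   0.15   0.733  1.169]
```

Request:
{"name": "play_rows", "arguments": {"motion": [[0.15,-0.04,0.1,0,0.003,0,0],[0.05,0,0.2,0,0,0,0],[0,0,0.2,0,0,0,0]]}}

```text
time_s: 16.12
position: [473.2, 55.3, 247.3]
ee_rot: [0.033, 0.97, -0.008, 0.242]
wrist_force: [-0.0, -0.2, -0.9]
gripper_width: 25.0
```

```bash
python3 -c "
from h import *
Rt=toolR(-3.9,28);n=-Rt.apply([0,0,1])
go(np.array([538,51,128])+0*n,Rt,152.7);print(bot.get_state()['joint_pos'])"
```

```text
t 16.12 tcp [473.156  55.304 247.293] target [466.478  55.876 262.826] width 25.0 F [-0.045 -0.158 -0.927]
 shift units (cur axes) [-0.069  0.006 -0.843]  (after turn) [-0.069  0.006 -0.843]  turn units [-0. -0. -0.] deg [-0.004 -0.015 -0.021]
[-0.078 -0.276 -0.161  2.242  0.155  0.711  1.166]
```

The tip is 17 mm in with no side force. Pushing on to the pawl.

Request:
{"name": "play_rows", "arguments": {"motion": [[-0.03,0,0.25,0,0,0,0],[0,0,0.2,0,0,0,0],[0,0,0.15,0,0,0,0]]}}

```text
time_s: 16.5
position: [479.9, 54.8, 236.3]
ee_rot: [0.033, 0.97, -0.008, 0.242]
wrist_force: [-2.2, -0.7, 4.9]
gripper_width: 24.9
```

```bash
python3 -c "
from h import *
Rt=toolR(-3.9,28);n=-Rt.apply([0,0,1])
go(np.array([538,51,128])-31*n,Rt,152.7);print(bot.get_state()['joint_pos'])"
```

```text
t 16.5 tcp [479.95   54.818 236.319] target [480.998  54.886 235.455] width 24.9 F [-2.215 -0.707  4.904]
 shift units (cur axes) [-0.026  0.007  0.063]  (after turn) [-0.026  0.007  0.063]  turn units [-0. -0. -0.] deg [-0.012 -0.013 -0.018]
[-0.074 -0.247 -0.162  2.245  0.165  0.68   1.158]
```

Request:
{"name": "play_rows", "arguments": {"motion": [[-0.02,0,0.1,0,0,0,0],[0,0,0.05,0,0,0,0],[0,0,0,0,0,0,0],[0,0,0,0,0,0,0]]}}

```text
time_s: 17.0
position: [482.3, 54.7, 234.8]
ee_rot: [0.033, 0.97, -0.008, 0.242]
wrist_force: [-1.9, 0.1, 2.7]
gripper_width: 25.0
```

```bash
python3 -c "
from h import *
Rt=toolR(-3.9,28);n=-Rt.apply([0,0,1])
go(np.array([538,51,128])-31*n,Rt,152.7)
S=bot.get_image('scene');cv2.imwrite('pics/trip.png',S['pixels'])"
```

```text
t 17.0 tcp [482.321  54.687 234.805] target [480.998  54.886 235.455] width 25.0 F [-1.93   0.121  2.748]
 shift units (cur axes) [ 0.044  0.005 -0.06 ]  (after turn) [ 0.044  0.005 -0.06 ]  turn units [-0.     0.001 -0.   ] deg [-0.012  0.073 -0.022]
```

View pics/trip.png

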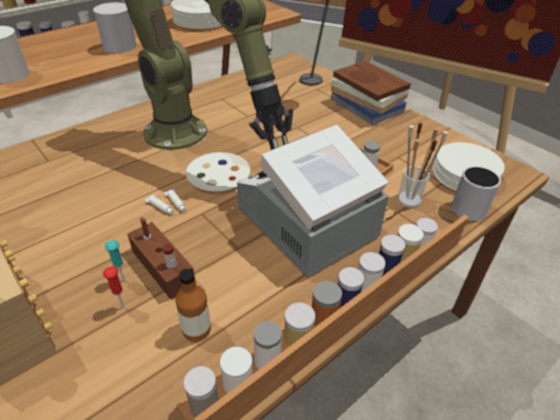

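The lid is rising with the blade in the hole. Withdrawing along the axis.

Request:
{"name": "play_rows", "arguments": {"motion": [[0.03,0,-0.3,0,0,0,0],[0,0,-0.4,0,0,0,0],[0,0,-0.4,0,0,0,0],[0,0,-0.3,0,0,0,0]]}}

```text
time_s: 17.55
position: [467.5, 55.7, 259.2]
ee_rot: [0.033, 0.97, -0.008, 0.241]
wrist_force: [-6.0, -0.1, 7.9]
gripper_width: 24.5
```

```bash
python3 -c "
from h import *
Rt=toolR(-3.9,28);n=-Rt.apply([0,0,1])
go(np.array([539,51,128])+15*n,Rt,152.7);print(bot.get_state()['joint_pos'])"
```

```text
t 17.55 tcp [467.5   55.75 259.23] target [460.452  56.355 276.07 ] width 24.5 F [-6.05  -0.126  7.947]
 shift units (cur axes) [-0.082  0.006 -0.91 ]  (after turn) [-0.083  0.006 -0.909]  turn units [-0.    -0.001 -0.   ] deg [-0.024 -0.075 -0.013]
[-0.08  -0.302 -0.16   2.235  0.144  0.744  1.174]
```

Request:
{"name": "play_rows", "arguments": {"motion": [[0,0,-0.3,0,0,0,0],[-0.1,0,-0.4,0,0,0,0],[-0.3,0,-0.5,0,0,0,0]]}}

```text
time_s: 17.92
position: [473.8, 58.4, 281.6]
ee_rot: [0.033, 0.971, -0.01, 0.237]
wrist_force: [-0.6, 0.2, -0.5]
gripper_width: 24.7
```

```bash
python3 -c "
from h import *
Rt=toolR(-3.9,28);n=-Rt.apply([0,0,1])
go(np.array([539,51,128])+15*n,Rt,152.7);print(bot.get_state()['joint_pos'])"
```

```text
t 17.93 tcp [473.756  58.374 281.636] target [460.452  56.355 276.07 ] width 24.7 F [-0.552  0.227 -0.505]
 shift units (cur axes) [ 0.711 -0.146 -0.056]  (after turn) [ 0.711 -0.146 -0.063]  turn units [-0.002 -0.006  0.   ] deg [-0.184 -0.517  0.007]
[-0.085 -0.301 -0.157  2.186  0.139  0.8    1.182]
```

Out of the hole. Raising, then heading to the block while untilting.

Request:
{"name": "play_rows", "arguments": {"motion": [[-0.47,-0.3,-0.88,0,0,0,0],[-0.47,-0.8,-0.88,0,0,0,0],[-0.47,-1,-0.88,0,0.04,0,0],[-0.45,-1,-0.5,0,0.08,0,0],[-0.3,-1,0,0,0.1,-0.01,0]]}}

```text
time_s: 18.55
position: [492.8, -21.9, 361.6]
ee_rot: [0.025, 0.997, -0.006, 0.069]
wrist_force: [0.5, -1.3, -0.6]
gripper_width: 24.7
```

Request:
{"name": "play_rows", "arguments": {"motion": [[-0.3,-1,0,0,0.1,-0.01,0],[-0.2,-1,0,0,0.03,-0.01,0],[-0.2,-1,0,0,0,0,0],[-0.2,-1,0,0,0,0,0],[-0.2,-1,0,0,0,0,0]]}}

```text
time_s: 19.18
position: [517.4, -126.7, 366.2]
ee_rot: [0.009, 1.0, -0.004, -0.029]
wrist_force: [-0.1, -0.1, -0.6]
gripper_width: 24.6
```

```bash
python3 -c "
from h import *
go([536.3,-346.6,90],toolR(0,0),152.7);print(bot.get_state()['joint_pos'])"
```

```text
t 19.18 tcp [ 517.423 -126.652  366.196] target [ 536.3 -346.6  242.7] width 24.6 F [-0.129 -0.096 -0.577]
 shift units (cur axes) [ -1.504 -10.923   6.196]  (after turn) [ -0.944 -10.997   6.175]  turn units [-0.006 -0.039 -0.012] deg [-0.478 -3.309 -1.058]
[0.088 0.08  0.099 1.614 0.011 1.503 1.738]
```

Request:
{"name": "play_rows", "arguments": {"motion": [[-0.2,-1,0,-0.005,-0.039,-0.012,0],[-0.1,-1,0.3,0,0,0,0],[-0.1,-1,0.4,0,0,0,0],[-0.1,-1,0.4,0,0,0,0],[-0.1,-1,0.4,0,0,0,0]]}}

```text
time_s: 19.8
position: [532.7, -231.6, 339.8]
ee_rot: [-0.0, 1.0, -0.002, 0.005]
wrist_force: [0.4, 0.5, -0.8]
gripper_width: 25.0
```

Request:
{"name": "play_rows", "arguments": {"motion": [[-0.1,-1,0.3,0,0,0,0],[-0.1,-1,0.3,0,0,0,0],[-0.1,-1,0.3,0,0,0,0],[0,-0.9,0.2,0,0,0,0],[0,-0.5,0.2,0,0,0,0]]}}

```text
time_s: 20.42
position: [540.2, -326.2, 313.5]
ee_rot: [-0.0, 1.0, -0.002, 0.005]
wrist_force: [-0.3, 1.1, -0.1]
gripper_width: 24.5
```

```bash
python3 -c "
from h import *
go([536.3,-346.6,90],toolR(0,0),152.7);print(bot.get_state()['joint_pos'])"
```

```text
t 20.43 tcp [ 540.158 -326.223  313.531] target [ 536.3 -346.6  242.7] width 24.5 F [-0.295  1.145 -0.139]
 shift units (cur axes) [ 0.232 -1.002  3.544]  (after turn) [ 0.193 -1.019  3.542]  turn units [-0.003  0.007  0.   ] deg [-0.273  0.625  0.011]
[ 0.305  0.269  0.242  1.507 -0.066  1.362  2.122]
```

Request:
{"name": "play_rows", "arguments": {"motion": [[0.15,-0.6,0.2,-0.003,0.007,0,0],[0.05,-0.25,0.2,0,0,0,0],[0,0,0,0,0,0,0]]}}

```text
time_s: 20.8
position: [535.7, -344.5, 304.4]
ee_rot: [0.0, 1.0, 0.0, -0.001]
wrist_force: [0.1, -0.3, 0.5]
gripper_width: 24.9
```

```bash
python3 -c "
from h import *
go([536.3,-346.6,90],toolR(0,0),152.7)
S=bot.get_image('scene')
st=bot.get_state();Rc=R.from_quat(st['ee_rot']);tip=st['position']+Rc.apply([0,0,152.7]);print(proj(S,tip),proj(S,[536.3,-346.6,66]))
crop(S,100,170,220,290,5,'pics/ret.png')"
```

```text
t 20.8 tcp [ 535.685 -344.548  304.449] target [ 536.3 -346.6  242.7] width 24.9 F [ 0.091 -0.29   0.481]
 shift units (cur axes) [-0.035 -0.106  3.087]  (after turn) [-0.031 -0.103  3.087]  turn units [ 0.001 -0.001 -0.   ] deg [ 0.057 -0.071 -0.014]
[153.073 223.021] [158.37  249.471]
```

View pics/ret.png

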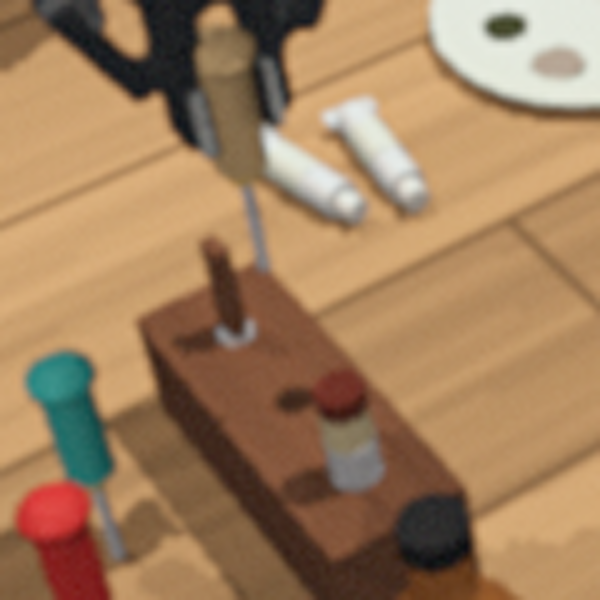

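The tip at (153,223.5) and the empty middle hole at (159,250) both match my predictions, so I'm descending.

Request:
{"name": "play_rows", "arguments": {"motion": [[-0.03,-0.1,0.8,0,0,0,0],[0,0,1,0,0,0,0],[0,0,0.9,0,0,0,0],[0,0,0.4,0,0,0,0],[0,0,0,0,0,0,0]]}}

```text
time_s: 21.48
position: [537.2, -343.9, 238.5]
ee_rot: [-0.002, 1.0, 0.001, -0.0]
wrist_force: [-0.4, 0.7, -0.7]
gripper_width: 24.9
```

```bash
python3 -c "
from h import *
go([536.3,-346.6,3],toolR(0,0),152.7)"
```

```text
t 21.48 tcp [ 537.208 -343.921  238.547] target [ 536.3 -346.6  155.7] width 24.9 F [-0.39   0.699 -0.657]
 shift units (cur axes) [ 0.043 -0.143  4.142]  (after turn) [ 0.045 -0.134  4.142]  turn units [ 0.001 -0.     0.002] deg [ 0.128 -0.037  0.211]
```

Request:
{"name": "play_rows", "arguments": {"motion": [[0.04,-0.14,0,0,0,0.002,0],[0,0,0,0,0,0,0]]}}

```text
time_s: 21.72
position: [536.8, -347.3, 239.7]
ee_rot: [-0.0, 1.0, 0.001, 0.0]
wrist_force: [-0.1, 0.5, -0.9]
gripper_width: 24.7
```

```bash
python3 -c "
from h import *
go([536.3,-346.6,3],toolR(0,0),152.7)"
```

```text
t 21.73 tcp [ 536.834 -347.312  239.688] target [ 536.3 -346.6  155.7] width 24.7 F [-0.12   0.531 -0.88 ]
 shift units (cur axes) [0.031 0.031 4.199]  (after turn) [0.027 0.036 4.199]  turn units [0.001 0.001 0.   ] deg [0.067 0.056 0.028]
```

Request:
{"name": "play_rows", "arguments": {"motion": [[0.02,0.03,0.6,0,0,0,0],[0,0,0.7,0,0,0,0],[0,0,0.6,0,0,0,0],[0,0,0.4,0,0,0,0],[0,0,0,0,0,0,0]]}}

```text
time_s: 22.35
position: [536.3, -346.5, 190.1]
ee_rot: [-0.0, 1.0, 0.001, 0.0]
wrist_force: [-0.3, -1.0, -0.5]
gripper_width: 24.6
```

```bash
python3 -c "
from h import *
go([536.3,-346.6,3],toolR(0,0),152.7)"
```

```text
t 22.35 tcp [ 536.274 -346.462  190.082] target [ 536.3 -346.6  155.7] width 24.6 F [-0.267 -1.046 -0.467]
 shift units (cur axes) [-0.    -0.01   1.719]  (after turn) [-0.001 -0.007  1.719]  turn units [0.001 0.    0.   ] deg [0.09  0.031 0.022]
```

Request:
{"name": "play_rows", "arguments": {"motion": [[0,0,0.5,0,0,0,0],[0,0,0.5,0,0,0,0],[0,0,0.35,0,0,0,0],[0,0,0.15,0,0,0,0],[0,0,0,0,0,0,0]]}}

```text
time_s: 22.98
position: [536.6, -346.6, 158.4]
ee_rot: [-0.0, 1.0, 0.001, 0.001]
wrist_force: [0.1, 0.3, -0.1]
gripper_width: 24.8
```

```bash
python3 -c "
from h import *
go([536.3,-346.6,3],toolR(0,0),152.7)"
```

```text
t 22.98 tcp [ 536.601 -346.614  158.394] target [ 536.3 -346.6  155.7] width 24.8 F [ 0.125  0.276 -0.108]
 shift units (cur axes) [0.015 0.001 0.135]  (after turn) [0.015 0.001 0.135]  turn units [0.001 0.001 0.   ] deg [0.064 0.073 0.025]
```

Request:
{"name": "play_rows", "arguments": {"motion": [[0,0,0.12,0,0,0,0],[0,0,0,0,0,0,0.5],[0,0,0,0,0,0,1],[0,0,0,0,0,0,1],[0,0,0,0,0,0,1]]}}

```text
time_s: 23.6
position: [537.4, -347.1, 157.4]
ee_rot: [-0.0, 1.0, -0.0, 0.002]
wrist_force: [0.7, 0.5, 0.2]
gripper_width: 85.3
```

Request:
{"name": "play_rows", "arguments": {"motion": [[0,0,-0.6,0,0,0,1],[0,0,-1,0,0,0,1],[0,0,-1,0,0,0,1],[0,0,-1,0,0,0,1],[0,0,-1,0,0,0,1]]}}

```text
time_s: 24.22
position: [537.1, -347.3, 256.8]
ee_rot: [-0.0, 1.0, -0.001, 0.003]
wrist_force: [0.4, 0.1, -0.7]
gripper_width: 85.4
```

```bash
python3 - <<'E'
from h import *
go([536.3,-346.6,3],toolR(0,0),152.7);print(bot.get_state()['joint_pos'])
S=bot.get_image('scene');t=bot.get_image('top')
cv2.imwrite('pics/s5.png',S['pixels']);cv2.imwrite('pics/t5.png',t['pixels'])
for n,p in(('top',t),('scene',S)):
  for nm in('paint_pot','pot_grip','bowl_mouth'):
    for r in bot.place_of(p,nm): print(n,nm,r['point'],r['confidence'])
E
```

```text
t 24.23 tcp [ 537.083 -347.288  256.811] target [ 536.3 -346.6  155.7] width 85.4 F [ 0.448  0.069 -0.682]
 shift units (cur axes) [0.066 0.04  5.055]  (after turn) [0.039 0.034 5.056]  turn units [-0.001  0.004  0.   ] deg [-0.064  0.307  0.015]
[ 0.334  0.322  0.248  1.556 -0.084  1.269  2.165]
top paint_pot [726.4, 35.1, 98.7] 0.73
top pot_grip [703.2, 36.1, 145.9] 0.66
top pot_grip [537.1, -350.5, 2.7] 0.36
top bowl_mouth [690.6, 40.0, 156.4] 0.63
top bowl_mouth [595.9, -347.1, 4.4] 0.44
scene pot_grip [696.4, 41.2, 148.7] 0.44
scene bowl_mouth [686.3, 41.3, 150.0] 0.77
```

View pics/s5.png

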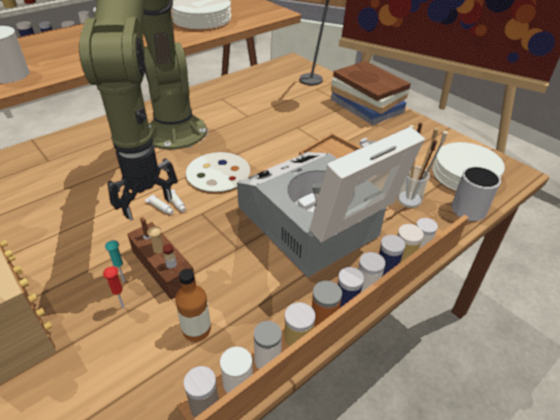

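View pics/t5.png

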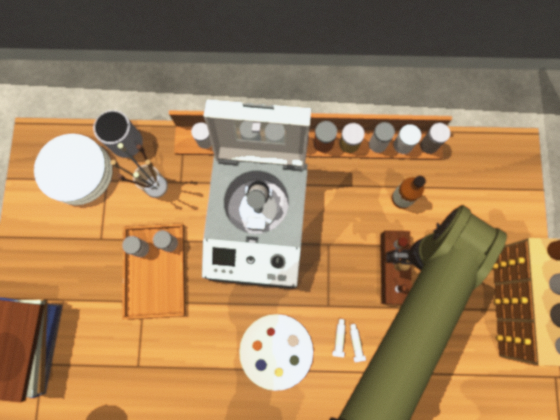

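The scene view shows the lid fully open and the awl standing in the block at (155,235). The pot's grey cap is in the bowl at top (258,195). Measuring it.

```bash
python3 - <<'E'
from h import *
S=bot.get_image('scene');t=bot.get_image('top')
W=cloud(t);Ws=cloud(S)
np.set_printoptions(precision=0,suppress=True,linewidth=200)
print(W[178:222:3,240:282:3,2]);
np.set_printoptions(precision=1,suppress=True)
for n,w in(('t',W),('s',Ws)):
    p=w[np.isfinite(w).all(-1)]
    m=(abs(p[:,0]-695)<45)&(abs(p[:,1]-38)<45)&(p[:,2]>146)&(p[:,2]<190); q=p[m]; print(n,len(q),q.mean(0),q.min(0),q.max(0))
crop(t,215,165,300,250,7,'pics/pot_t.png'); crop(S,275,155,345,225,8,'pics/pot_s.png')
for nm,p in(('t',t),('s',S)):
  for r in bot.outline_of(p,'paint_pot'):
    ys,xs=np.nonzero(r['region']);print(nm,r['confidence'],xs.min(),xs.max(),ys.min(),ys.max(),xs.mean(),ys.mean())
E
```

```text
[[115. 108.  93.  84.  78.  72.  76.  71.  73.  82.  98. 110. 135. 147.]
 [ 98.  82.  71.  57.  54. 120. 122. 121.  58.  57.  66.  76. 102. 124.]
 [ 71.  53.  57.  55. 135. 141. 127. 141. 131. 109.  52.  55.  67.  90.]
 [ 56.  54. 111. 135. 139. 156. 156. 149. 137. 131.  57.  55.  58.  59.]
 [ 60.  57. 112.  98. 171. 178. 172. 165. 149. 112. 115.  59.  62.  56.]
 [ 54.  54. 117. 173. 177. 177. 178. 175. 163. 128. 115.  54.  59.  60.]
 [ 59.  56.  66. 176.  nan 175. 175. 173. 174. 124. 104.  55.  56.  54.]
 [ 58.  65.  68. 170. 172. 168. 170. 171. 175. 121.  68.  66.  54.  56.]
 [ 59.  64.  63. 163. 166. 169. 164. 162. 163.  64.  64.  70.  58.  55.]
 [ 67.  64.  65. 165. 161. 158. 162. 160.  65.  65.  65.  65.  65.  58.]
 [ 68.  63.  66.  67.  68. 156. 155.  79.  67.  67.  64.  68.  70.  60.]
 [ 69.  65.  68.  64.  71.  78.  80.  76.  65.  65.  65.  69.  71.  55.]
 [ 55.  67.  67.  66.  64.  60.  66.  67.  67.  61.  67.  64.  60.  55.]
 [ 57.  69.  64.  89.  85.  86.  70.  65.  68.  65.  65.  64.  57.  57.]
 [ 55.  55.  70.  85.  91.  91.  90.  90.  89.  72.  68.  58.  57.  57.]]
t 353 [694.2  37.8 167.2] [667.9  13.9 146.2] [729.6  62.3 183.6]
s 103 [692.4  23.3 162.5] [671.2  10.9 146.4] [706.9  56.4 178.5]
t 0.67 247 268 184 208 257.1 196.27560975609757
s 0.64 313 321 183 199 316.93023255813955 189.53488372093022
s 0.43 140 149 218 238 144.5754716981132 227.6320754716981
```

View pics/pot_t.png

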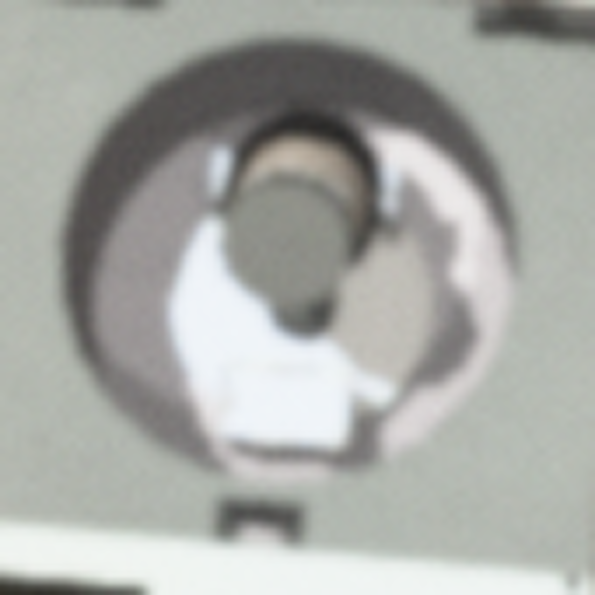

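View pics/pot_s.png

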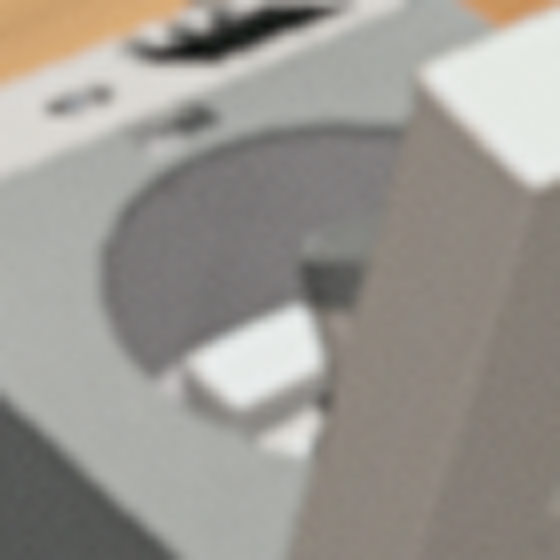

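```bash
python3 - <<'E'
from h import *
t=bot.get_image('top')
W=cloud(t)
p=W[np.isfinite(W).all(-1)]
# local patch
m=(abs(p[:,0]-695)<45)&(abs(p[:,1]-38)<40)&(p[:,2]>140)&(p[:,2]<190); q0=p[m]; q=q0
q=q0[(q0[:,2]>155)&(q0[:,0]<705)]
for _ in range(8):
    c=q.mean(0);n=np.linalg.svd(q-c)[2][2];n*=np.sign(n[2]);q=q0[abs((q0-c)@n)<4]
print('n',np.round(n,3),'tilt',np.degrees(np.arccos(n[2])),len(q),q.mean(0))
n0=-toolR(-3.9,30).apply([0,0,1]);print('exp n',np.round(n0,3))
# in-plane circle using min enclosing on plane frame
for nn in(n,n0):
    q=q0[abs((q0-c)@nn)<4]
    e1=np.cross([0,1,0],nn);e1/=np.linalg.norm(e1);e2=np.cross(nn,e1)
    uv=np.c_[(q-c)@e1,(q-c)@e2]; (cc,r)=cv2.minEnclosingCircle(uv.astype(np.float32)); lo,hi=np.percentile(uv,[1,99],axis=0)
    print('circ',c+cc[0]*e1+cc[1]*e2,r,'bbox ctr',c+e1*(lo+hi)[0]/2+e2*(lo+hi)[1]/2,hi-lo,'mean',q.mean(0),len(q))
print([proj(t,[692,40,169])])
# outline projection check overlay
v=cv2.resize(t['pixels'][165:250,215:300],None,fx=7,fy=7,interpolation=cv2.INTER_CUBIC)
for ctr,col in(((692,38,169),(0,0,255)),((688,40,169),(255,0,0))):
    e1=np.cross([0,1,0],n0);e1/=np.linalg.norm(e1);e2=np.cross(n0,e1)
    pts=[(proj(t,np.array(ctr)+24.5*(np.cos(a)*e1+np.sin(a)*e2))-[215,165]+.5)*7 for a in np.linspace(0,6.28,40)]
    cv2.polylines(v,[np.array(pts).astype(int)],True,col,1)
cv2.imwrite('pics/ov.png',v)
E
```

```text
n [-0.5  0.   0.9] tilt 29.366735362250466 262 [688.4  39.3 169. ]
exp n [-0.5  0.   0.9]
circ [688.5  38.9 169.1] 24.675718307495117 bbox ctr [688.6  39.4 169.1] [46.7 44.9] mean [688.4  39.3 169. ] 262
circ [688.5  38.9 169.1] 24.671300888061523 bbox ctr [688.6  39.4 169.1] [46.7 44.9] mean [688.5  39.3 169. ] 263
[array([255.5, 197.8])]
```

View pics/ov.png

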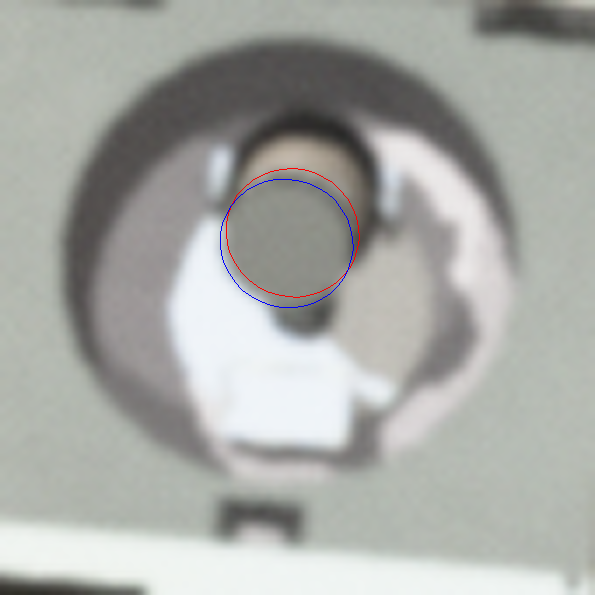

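Cap plane fit: top centre is about (689,39.3,169) with a 29.4° tilt, so it agrees with the text. The pot grip is about (702.5,38.5,146.5), and the network says (703,36,146). Moving there.

Request:
{"name": "play_rows", "arguments": {"motion": [[-0.3,1,-0.8,0,0,0,1],[-0.3,1,-0.8,0,0,0,1],[-0.3,1,-0.8,0,0,0,1],[-0.3,1,-0.3,0,0,0,1],[-0.3,1,0,0,0,0,1]]}}

```text
time_s: 25.5
position: [566.2, -246.9, 308.4]
ee_rot: [0.002, 1.0, -0.0, 0.0]
wrist_force: [0.1, 0.3, 0.9]
gripper_width: 85.2
```

Request:
{"name": "play_rows", "arguments": {"motion": [[-0.3,1,0,0,0,0,1],[-0.3,1,0,0,0,0,1],[-0.3,1,0,0,0,0,1],[-0.3,1,0,0,0,0,1],[-0.3,1,0,0,0,0,1]]}}

```text
time_s: 26.12
position: [597.6, -143.7, 308.2]
ee_rot: [0.003, 1.0, -0.0, 0.0]
wrist_force: [0.6, 0.1, -0.1]
gripper_width: 85.3
```

Request:
{"name": "play_rows", "arguments": {"motion": [[-0.3,1,0,0,-0.04,0.01,1],[-0.2,1,0,0,-0.08,0.01,1],[-0.2,1,0,0,-0.08,0.01,1],[0,1,0,0,-0.08,0.01,1],[0,1,0,0,-0.04,0,1]]}}

```text
time_s: 26.75
position: [617.1, -38.6, 309.3]
ee_rot: [0.033, 0.969, -0.002, 0.245]
wrist_force: [0.5, 0.5, 0.7]
gripper_width: 85.7
```

```bash
python3 -c "
from h import *
Rt=toolR(-3.9,30);n=-Rt.apply([0,0,1])
go(np.array([689.3,39.3,169])+(-24+80)*n,Rt,54);print(bot.get_state()['joint_pos'])"
```

```text
t 26.75 tcp [617.064 -38.589 309.282] target [634.427  43.041 264.263] width 85.7 F [0.549 0.535 0.681]
 shift units (cur axes) [0.565 4.1   2.314]  (after turn) [0.616 4.131 2.244]  turn units [ 0.009 -0.019 -0.002] deg [ 0.743 -1.627 -0.191]
[-0.034 -0.019  0.046  1.897  0.02   0.769  1.505]
```

Request:
{"name": "play_rows", "arguments": {"motion": [[0.1,0.9,0.3,0.009,-0.015,0,1],[0.2,1,0.4,0,0,0,1],[0.2,0.9,0.5,0,0,0,1],[0.1,0.7,0.4,0,0,0,1],[0,0.3,0.2,0,0,0,1]]}}

```text
time_s: 27.38
position: [628.5, 42.5, 272.2]
ee_rot: [0.034, 0.966, -0.008, 0.257]
wrist_force: [-0.2, -1.3, -0.0]
gripper_width: 85.5
```

```bash
python3 -c "
from h import *
Rt=toolR(-3.9,30);n=-Rt.apply([0,0,1])
go(np.array([689.3,39.3,169])+(-24+60)*n,Rt,54);print(bot.get_state()['joint_pos'])"
```

```text
t 27.38 tcp [628.456  42.527 272.169] target [644.404  42.361 246.942] width 85.5 F [-0.169 -1.338 -0.017]
 shift units (cur axes) [-0.064  0.043  1.49 ]  (after turn) [-0.059  0.046  1.49 ]  turn units [ 0.001 -0.002 -0.001] deg [ 0.102 -0.208 -0.103]
[-0.117  0.031 -0.044  1.931  0.18   0.679  1.229]
```

Request:
{"name": "play_rows", "arguments": {"motion": [[-0.05,0.03,0.4,0,-0.002,0,1],[0,0,0.5,0,0,0,1],[0,0,0.4,0,0,0,1],[0,0,0.1,0,0,0,1],[0,0,0,0,0,0,1]]}}

```text
time_s: 28.0
position: [644.6, 40.0, 246.6]
ee_rot: [0.035, 0.965, -0.008, 0.258]
wrist_force: [-0.1, -0.2, -0.1]
gripper_width: 85.4
```

```bash
python3 -c "
from h import *
Rt=toolR(-3.9,30);n=-Rt.apply([0,0,1])
go(np.array([689.3,39.3,169])+(-24)*n,Rt,54)
t=bot.get_image('top');S=bot.get_image('scene')
a=cv2.resize(t['pixels'][150:260,200:310],None,fx=3.6,fy=3.6);b=cv2.resize(S['pixels'][130:240,240:350],None,fx=3.6,fy=3.6)
cv2.imwrite('pics/pg.png',np.hstack([a,b]))"
```

```text
t 28.0 tcp [644.608  39.951 246.605] target [674.335  40.32  194.981] width 85.4 F [-0.148 -0.165 -0.138]
 shift units (cur axes) [0.005 0.12  2.976]  (after turn) [0.007 0.12  2.976]  turn units [-0.    -0.001 -0.003] deg [-0.006 -0.055 -0.23 ]
```

View pics/pg.png

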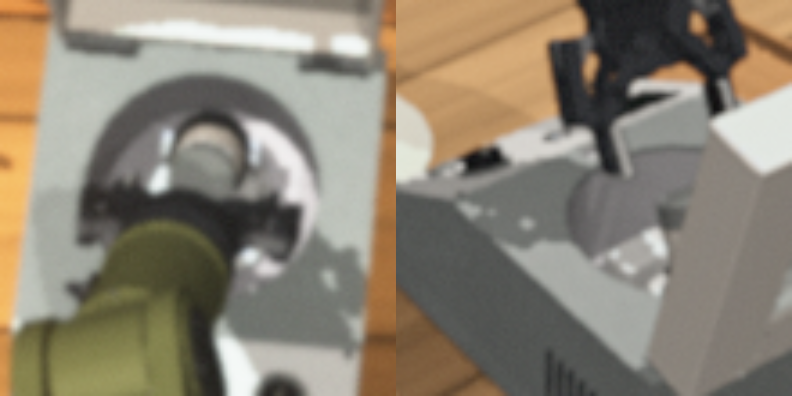

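The top view shows the jaws square and centred either side of the pot's cap. Lowering along the pot axis.

Request:
{"name": "play_rows", "arguments": {"motion": [[0,0.12,0.5,0,0,-0.003,1],[0,0,0.8,0,0,0,1],[0,0,0.7,0,0,0,1],[0,0,0.4,0,0,0,1],[0,0,0.1,0,0,0,1]]}}

```text
time_s: 28.72
position: [671.4, 41.0, 200.2]
ee_rot: [0.032, 0.966, -0.009, 0.258]
wrist_force: [0.6, -0.7, -0.0]
gripper_width: 85.4
```

```bash
python3 -c "
from h import *
Rt=toolR(-3.9,30);n=-Rt.apply([0,0,1])
go(np.array([689.3,39.3,169])+(-24)*n,Rt,54)"
```

```text
t 28.73 tcp [671.374  41.023 200.172] target [674.335  40.32  194.981] width 85.4 F [ 0.626 -0.68  -0.011]
 shift units (cur axes) [-0.    -0.025  0.3  ]  (after turn) [-0.    -0.025  0.3  ]  turn units [ 0.    -0.001  0.001] deg [ 0.01  -0.058  0.073]
```

Request:
{"name": "play_rows", "arguments": {"motion": [[0,-0.02,0.25,0,0,0,1],[0,0,0,0,0,0,1],[0,0,0,0,0,0,0.6],[0,0,0,0,0,0,0.4],[0,0,0,0,0,0,0.4]]}}

```text
time_s: 29.35
position: [674.5, 40.6, 197.1]
ee_rot: [0.032, 0.965, -0.009, 0.259]
wrist_force: [-0.5, 0.7, 0.7]
gripper_width: 49.6
```

Request:
{"name": "play_rows", "arguments": {"motion": [[0,0,0,0,0,0,0.2],[0,0,0,0,0,0,0.2],[0,0,0,0,0,0,0.2]]}}

```text
time_s: 29.72
position: [674.2, 40.6, 196.9]
ee_rot: [0.032, 0.965, -0.009, 0.259]
wrist_force: [0.4, 0.4, 0.9]
gripper_width: 49.2
```

```bash
python3 -c "
from h import *
Rt=toolR(-3.9,30);n=-Rt.apply([0,0,1])
go(np.array([689.3,39.3,169])+(-24)*n,Rt,54)"
```

```text
t 29.73 tcp [674.24   40.614 196.916] target [674.335  40.32  194.981] width 49.2 F [0.413 0.433 0.896]
 shift units (cur axes) [ 0.044 -0.014  0.087]  (after turn) [ 0.043 -0.014  0.087]  turn units [0.    0.001 0.001] deg [0.039 0.052 0.063]
```

The width of 49.2 means the pads are on the cap (49 mm), not the body (51 mm), because part-open pads sit farther back. Regripping 7 mm deeper.

Request:
{"name": "play_rows", "arguments": {"motion": [[0,0,0,0,0,0,0.9],[0,0,0,0,0,0,0.9],[0.02,0,0.25,0,0,0,0.9],[0,0,0.15,0,0,0,0.9],[0,0,0,0,0,0,0.9]]}}

```text
time_s: 30.35
position: [678.1, 40.1, 189.0]
ee_rot: [0.032, 0.965, -0.009, 0.259]
wrist_force: [-1.1, -0.2, 0.2]
gripper_width: 76.8
```

```bash
python3 -c "
from h import *
Rt=toolR(-3.9,30);n=-Rt.apply([0,0,1])
go(np.array([689.3,39.3,169])+(-30)*n,Rt,54)"
```

```text
t 30.35 tcp [678.142  40.149 188.968] target [677.328  40.116 189.785] width 76.8 F [-1.137 -0.152  0.218]
 shift units (cur axes) [ 0.015 -0.004 -0.056]  (after turn) [ 0.015 -0.004 -0.056]  turn units [0.    0.    0.001] deg [0.024 0.034 0.063]
```

Request:
{"name": "play_rows", "arguments": {"motion": [[0,0,0,0,0,0,0.6],[0,0,0,0,0,0,0.4],[0,0,0,0,0,0,0.2],[0,0,0,0,0,0,0.2],[0,0,0,0,0,0,0.2]]}}

```text
time_s: 30.98
position: [678.2, 40.3, 189.3]
ee_rot: [0.032, 0.965, -0.009, 0.259]
wrist_force: [0.1, -0.4, 0.1]
gripper_width: 49.8
```

Request:
{"name": "play_rows", "arguments": {"motion": [[0,0,-0.3,0,0,0,0.2],[0,0,-0.5,0,0,0,0.2],[0,0,-0.5,0,0,0,0.2],[0,0,-0.5,0,0,0,0.2],[0,0,-0.5,0,0,0,0.2]]}}

```text
time_s: 31.6
position: [652.5, 41.6, 229.7]
ee_rot: [0.032, 0.966, -0.009, 0.257]
wrist_force: [0.3, 0.2, -1.7]
gripper_width: 49.6
```

```bash
python3 -c "
from h import *
Rt=toolR(-3.9,30);n=-Rt.apply([0,0,1])
go(np.array([689.3,39.3,169])+(30)*n,Rt,54);print(bot.get_state()['joint_pos'])
t=bot.get_image('top');S=bot.get_image('scene')
a=cv2.resize(t['pixels'][150:260,200:310],None,fx=3.6,fy=3.6);b=cv2.resize(S['pixels'][130:240,240:350],None,fx=3.6,fy=3.6)
cv2.imwrite('pics/pl.png',np.hstack([a,b]))"
```

```text
t 31.6 tcp [652.461  41.561 229.729] target [647.397  42.157 241.746] width 49.6 F [ 0.314  0.246 -1.674]
 shift units (cur axes) [-0.078  0.012 -0.648]  (after turn) [-0.08   0.013 -0.648]  turn units [-0.    -0.002  0.001] deg [-0.023 -0.186  0.063]
[-0.117  0.12  -0.038  1.926  0.205  0.595  1.21 ]
```

View pics/pl.png

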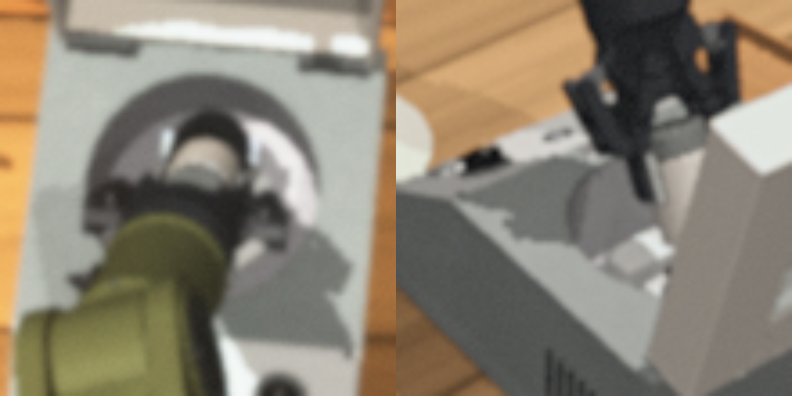

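The pot is out of its basket. The scene shows the cap between the fingers at crop (680,130), and about 1.7 N of weight is on the wrist. Continuing out and across to the tray.

Request:
{"name": "play_rows", "arguments": {"motion": [[0,0,-0.7,0,0,0,0.2],[0,0,-0.9,0,0,0,0.2],[0,0,-0.9,0,0,0,0.2],[-0.3,0.2,-0.8,0,0.02,0,0.2],[-0.3,0.5,-0.8,0,0.05,0,0.2]]}}

```text
time_s: 32.33
position: [619.6, 57.1, 311.7]
ee_rot: [0.033, 0.978, -0.008, 0.205]
wrist_force: [-0.2, -0.2, -2.2]
gripper_width: 49.5
```

Request:
{"name": "play_rows", "arguments": {"motion": [[0.2,0.8,-0.3,0,0.08,0,0.2],[0.3,1,0,0,0.08,0,0.2],[0.3,1,0,0,0.07,0,0.2],[0.3,1,0,0,0.04,0,0.2],[0.3,1,0,0,0,0,0.2]]}}

```text
time_s: 32.95
position: [596.8, 156.8, 322.9]
ee_rot: [0.035, 0.999, 0.001, 0.004]
wrist_force: [0.4, -0.5, -2.4]
gripper_width: 49.6
```

```bash
python3 -c "
from h import *
go([454,328,60],toolR(0,0),103);print(bot.get_state()['joint_pos'])"
```

```text
t 32.95 tcp [596.818 156.796 322.949] target [454. 328. 163.] width 49.6 F [ 0.366 -0.513 -2.442]
 shift units (cur axes) [7.794 8.02  7.948]  (after turn) [7.141 8.56  7.997]  turn units [ 0.001  0.006 -0.047] deg [ 0.116  0.51  -4.022]
[-0.212  0.24  -0.106  1.515  0.027  1.379  1.181]
```

Request:
{"name": "play_rows", "arguments": {"motion": [[0.8,1,0,0,0.005,-0.02,0.2],[0.9,1,0,0,0,-0.02,0.2],[0.9,1,0,0,0,0,0.2],[0.9,1,0.2,0,0,0,0.2],[0.9,1,0.3,0,0,0,0.2]]}}

```text
time_s: 33.58
position: [503.1, 265.9, 315.3]
ee_rot: [-0.0, 1.0, 0.002, 0.004]
wrist_force: [0.9, 0.6, -2.4]
gripper_width: 49.4
```

Request:
{"name": "play_rows", "arguments": {"motion": [[0.9,1,0.5,0,0,0,0.2],[0.7,0.9,0.7,0,0,0,0.2],[0.4,0.5,0.8,0,0,0,0.2],[0.2,0.2,0.8,0,0,0,0.2],[0,0,0.7,0,0,0,0.2]]}}

```text
time_s: 34.2
position: [451.3, 323.4, 244.9]
ee_rot: [-0.006, 1.0, 0.003, 0.007]
wrist_force: [0.4, -0.1, -2.9]
gripper_width: 49.8
```

```bash
python3 -c "
from h import *
go([454,328,40],toolR(0,0),103);print(bot.get_state()['joint_pos'])
S=bot.get_image('scene');t=bot.get_image('top')
a=cv2.resize(t['pixels'][200:330,100:230],None,fx=3,fy=3);b=cv2.resize(S['pixels'][80:210,280:410],None,fx=3,fy=3)
cv2.imwrite('pics/tr.png',np.hstack([a,b]))"
```

```text
t 34.2 tcp [451.278 323.397 244.872] target [454. 328. 143.] width 49.8 F [ 0.434 -0.069 -2.919]
 shift units (cur axes) [-0.069  0.202  5.096]  (after turn) [-0.136  0.23   5.094]  turn units [0.003 0.009 0.008] deg [0.299 0.787 0.71 ]
[-0.432  0.162 -0.264  1.77   0.05   1.201  0.873]
```

View pics/tr.png

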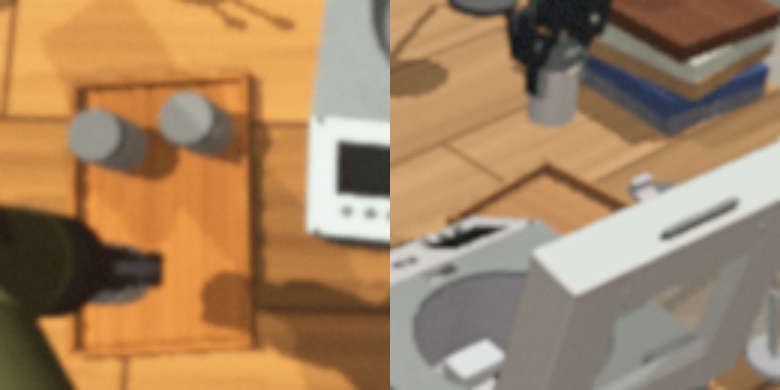

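The pot hangs upright over the empty half of the tray, with both jars undisturbed. Lowering.

Request:
{"name": "play_rows", "arguments": {"motion": [[-0.1,0.2,0.7,0.003,0.009,0.008,0.2],[0,0,0.9,0,0,0,0.2],[0,0,0.9,0,0,0,0.2],[0,0,0.9,0,0,0,0.2],[0,0,0.6,0,0,0,0.2]]}}

```text
time_s: 34.92
position: [455.7, 324.8, 158.6]
ee_rot: [0.003, 1.0, -0.001, -0.001]
wrist_force: [-0.2, 0.1, -1.7]
gripper_width: 49.8
```

Request:
{"name": "play_rows", "arguments": {"motion": [[0,0,0.3,0,0,0,0.2],[0,0,0,0,0,0,0.2]]}}

```text
time_s: 35.17
position: [455.2, 324.5, 151.0]
ee_rot: [0.003, 1.0, -0.001, -0.002]
wrist_force: [-0.6, -0.8, -1.8]
gripper_width: 49.6
```

```bash
python3 -c "
from h import *
go([454,328,7],toolR(0,0),103)
S=bot.get_image('scene')
st=bot.get_state();Rc=R.from_quat(st['ee_rot'])
for k in(23,103):print(proj(S,st['position']+Rc.apply([0,0,k])))
crop(S,270,80,400,190,5,'pics/tr2.png')"
```

```text
t 35.17 tcp [455.173 324.489 150.97 ] target [454. 328. 110.] width 49.6 F [-0.593 -0.846 -1.81 ]
 shift units (cur axes) [0.052 0.18  2.048]  (after turn) [0.059 0.176 2.049]  turn units [-0.002 -0.003 -0.004] deg [-0.148 -0.22  -0.337]
[333.482 122.453]
[331.103 143.784]
```

View pics/tr2.png

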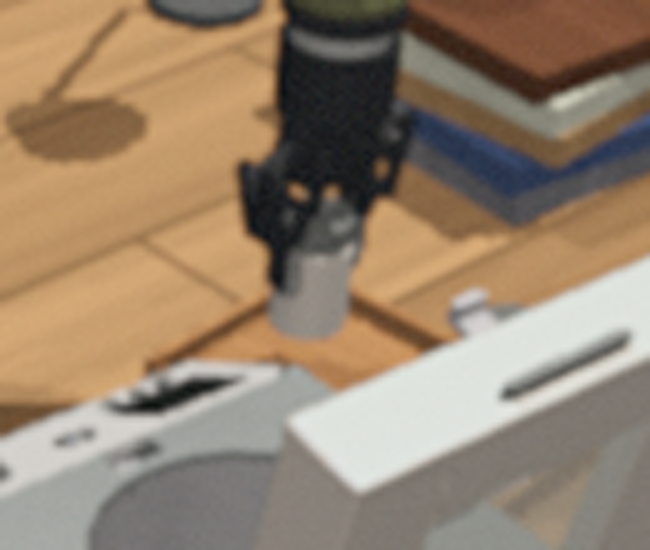

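Request:
{"name": "play_rows", "arguments": {"motion": [[0,0.15,0.3,0,0,0,0.2],[0,0,0.4,0,0,0,0.2],[0,0,0.4,0,0,0,0.2],[0,0,0.3,0,0,0,0.2],[0,0,0,0,0,0,0.2]]}}

```text
time_s: 35.85
position: [455.9, 328.4, 122.7]
ee_rot: [0.003, 1.0, -0.0, -0.001]
wrist_force: [-0.2, -0.7, -3.2]
gripper_width: 49.3
```

```bash
python3 -c "
from h import *
go([454,328,7],toolR(0,0),103)"
```

```text
t 35.85 tcp [455.869 328.421 122.658] target [454. 328. 110.] width 49.3 F [-0.187 -0.672 -3.162]
 shift units (cur axes) [ 0.093 -0.021  0.633]  (after turn) [ 0.093 -0.021  0.633]  turn units [-0.001 -0.001 -0.004] deg [-0.046 -0.07  -0.323]
```

Request:
{"name": "play_rows", "arguments": {"motion": [[0,0,0.2,0,0,0,0.2],[0,0,0.2,0,0,0,0.2],[0,0,0.1,0,0,0,0.2],[0,0,0,0,0,0,0.2]]}}

```text
time_s: 36.35
position: [456.1, 328.5, 112.3]
ee_rot: [0.003, 1.0, -0.0, -0.0]
wrist_force: [0.3, 0.5, -2.1]
gripper_width: 49.8
```

Request:
{"name": "play_rows", "arguments": {"motion": [[0,0,0.1,0,0,0,0.2],[0,0,0,0,0,0,0.2]]}}

```text
time_s: 36.6
position: [456.3, 328.6, 110.4]
ee_rot: [0.003, 1.0, -0.0, -0.0]
wrist_force: [-0.4, 0.5, -2.4]
gripper_width: 49.5
```

Request:
{"name": "play_rows", "arguments": {"motion": [[0,0,0.1,0,0,0,0.2],[0,0,0.05,0,0,0,0.2],[0,0,0,0,0,0,0.2]]}}

```text
time_s: 36.98
position: [456.8, 328.9, 109.4]
ee_rot: [0.003, 1.0, 0.0, 0.0]
wrist_force: [0.6, 0.0, -2.5]
gripper_width: 49.5
```

```bash
python3 -c "
from h import *
go([454,328,7],toolR(0,0),103)
S=bot.get_image('scene')
crop(S,290,90,390,170,7,'pics/tr3.png')"
```

```text
t 36.98 tcp [456.763 328.89  109.375] target [454. 328. 110.] width 49.5 F [ 0.58   0.044 -2.491]
 shift units (cur axes) [ 0.138 -0.045 -0.031]  (after turn) [ 0.138 -0.044 -0.031]  turn units [ 0.     0.001 -0.004] deg [ 0.002  0.046 -0.337]
```

View pics/tr3.png

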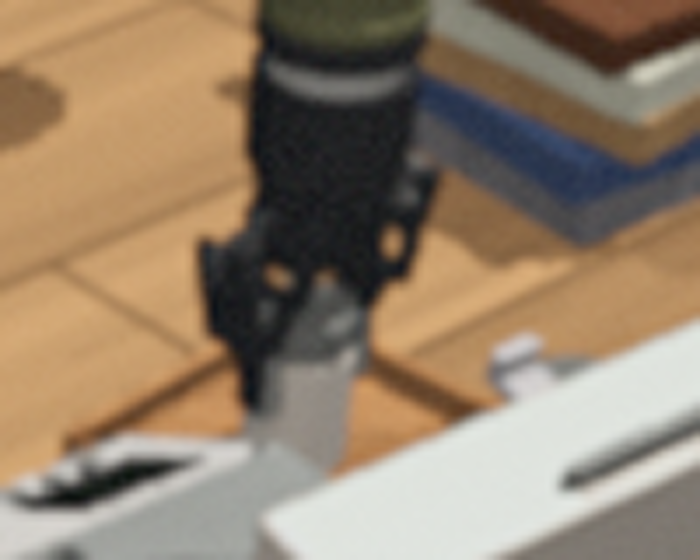

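Request:
{"name": "play_rows", "arguments": {"motion": [[0,0,0.15,0,0,0,0.2],[0,0,0,0,0,0,0.2]]}}

```text
time_s: 37.28
position: [457.5, 329.2, 109.7]
ee_rot: [0.003, 1.0, 0.0, 0.001]
wrist_force: [1.1, -0.6, -2.5]
gripper_width: 49.7
```

Request:
{"name": "play_rows", "arguments": {"motion": [[0,0,0.15,0,0,0,0.2],[0,0,0,0,0,0,0.2]]}}

```text
time_s: 37.52
position: [458.2, 329.6, 109.4]
ee_rot: [0.003, 1.0, 0.0, 0.002]
wrist_force: [-0.1, -0.2, -2.6]
gripper_width: 49.4
```

```bash
python3 -c "
from h import *
s=bot.get_state();print(s['joint_pos'],s['joint_efforts'],s['wrist_force'],s['wrist_torque'],s['position'])
S=bot.get_image('top')
crop(S,110,210,210,310,6,'pics/tr4.png')"
```

```text
[-0.5  0.3 -0.3  1.9  0.1  1.   0.8] [  0.4 -45.1  -1.9 -27.7   0.2  -0.2  -0. ] [-0.1 -0.2 -2.6] [-0.   0.1  0. ] [458.2 329.6 109.4]
```

View pics/tr4.png

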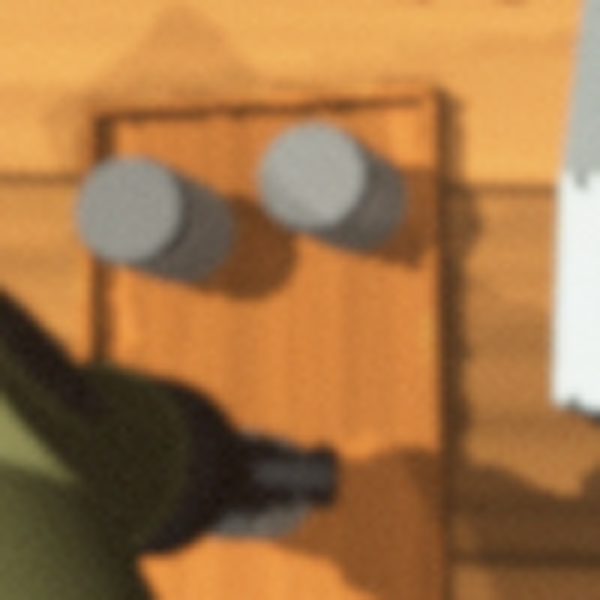

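Request:
{"name": "play_rows", "arguments": {"motion": [[-0.02,0,0.2,0,0,0,0.2],[0,0,0.2,0,0,0,0.2]]}}

```text
time_s: 37.83
position: [459.0, 329.9, 109.0]
ee_rot: [0.003, 1.0, -0.001, 0.002]
wrist_force: [-11.7, -8.8, 32.6]
gripper_width: 49.3
```

```bash
python3 -c "
from h import *
go([454,328,7],toolR(0,0),103)"
```

```text
t 37.83 tcp [459.049 329.884 109.004] target [454. 328. 110.] width 49.3 F [-11.659  -8.764  32.639]
 shift units (cur axes) [ 0.252 -0.096 -0.051]  (after turn) [ 0.252 -0.094 -0.05 ]  turn units [-0.001  0.002 -0.005] deg [-0.115  0.209 -0.39 ]
```

Firm floor contact at TCP z ≈ 109.3, against 110 expected. Relaxing and releasing.

Request:
{"name": "play_rows", "arguments": {"motion": [[0,0,0,0,0,0,0.2],[0,0,0,0,0,0,0.2]]}}

```text
time_s: 38.08
position: [459.3, 330.2, 109.4]
ee_rot: [0.003, 1.0, -0.001, 0.003]
wrist_force: [-0.3, -0.3, -1.8]
gripper_width: 49.5
```

```bash
python3 -c "
from h import *
go([454,328,7],toolR(0,0),103)"
```

```text
t 38.08 tcp [459.329 330.184 109.415] target [454. 328. 110.] width 49.5 F [-0.308 -0.286 -1.754]
 shift units (cur axes) [ 0.266 -0.111 -0.031]  (after turn) [ 0.266 -0.109 -0.029]  turn units [-0.001  0.003 -0.004] deg [-0.064  0.291 -0.377]
```

Request:
{"name": "play_rows", "arguments": {"motion": [[0,0,0,0,0,0,0.65],[0,0,0,0,0,0,0.8],[0,0,0,0,0,0,1],[0,0,0,0,0,0,1],[0,0,0,0,0,0,1]]}}

```text
time_s: 38.7
position: [459.5, 330.1, 107.9]
ee_rot: [0.003, 1.0, -0.001, 0.002]
wrist_force: [-0.1, -0.1, -0.0]
gripper_width: 85.0
```

Request:
{"name": "play_rows", "arguments": {"motion": [[0,0,-0.4,0,0,0,1],[0,0,-0.8,0,0,0,1],[0,0,-1,0,0,0,1],[0,0,-1,0,0,0,1],[0,0,-1,0,0,0,1]]}}

```text
time_s: 39.33
position: [459.0, 330.2, 197.4]
ee_rot: [0.003, 1.0, -0.0, 0.002]
wrist_force: [-0.3, 0.4, -0.1]
gripper_width: 85.3
```

Request:
{"name": "play_rows", "arguments": {"motion": [[0,0,-1,0,0,0,1],[0,0.5,-1,0,0,0,1],[0,1,-1,0,0,0,1],[0.3,1,-0.8,0,0,0,1],[0.3,1,0,0,0,0,1]]}}

```text
time_s: 39.95
position: [448.9, 401.2, 286.3]
ee_rot: [0.005, 1.0, 0.003, 0.008]
wrist_force: [0.4, -0.2, -0.2]
gripper_width: 85.5
```

Request:
{"name": "play_rows", "arguments": {"motion": [[0.5,1,0,0,0,0,1],[0.5,1,0,0,0,0,1],[0.5,1,0,0,0,0,1],[0.5,1,0,0,0,0,1],[0,0,0,0,0,0,1]]}}

```text
time_s: 40.58
position: [407.4, 486.0, 294.5]
ee_rot: [0.004, 1.0, 0.006, 0.01]
wrist_force: [0.5, -0.1, 0.2]
gripper_width: 85.5
```

```bash
python3 - <<'E'
from h import *
S=bot.get_image('scene');t=bot.get_image('top')
a=cv2.resize(t['pixels'][210:330,100:230],(400,370));b=cv2.resize(S['pixels'][200:300,95:205],(400,364))
c=np.zeros((370,800,3),np.uint8);c[:,:400]=a;c[:364,400:]=b;cv2.imwrite('pics/end.png',c)
cv2.imwrite('pics/ends.png',S['pixels'])
W=cloud(t);p=W[np.isfinite(W).all(-1)]
m=(p[:,0]>400)&(p[:,0]<520)&(p[:,1]>260)&(p[:,1]<400)&(p[:,2]>75)&(p[:,2]<100);q=p[m];print('pot top',q.mean(0),len(q));c0=q.mean(0);n=np.linalg.svd(q-c0)[2][2];print(n,np.degrees(np.arccos(abs(n[2]))),(q.max(0)-q.min(0)))
for x0,x1,y0,y1 in((540,640,255,330),(540,640,330,400)):
  m=(p[:,0]>x0)&(p[:,0]<x1)&(p[:,1]>y0)&(p[:,1]<y1)&(p[:,2]>75)&(p[:,2]<100);print('jar',p[m].mean(0))
m=(p[:,2]>118)&(p[:,2]<150)&(abs(p[:,0]-536)<40)&(abs(p[:,1]+347)<30);print('knob',p[m].mean(0),m.sum())
E
```

```text
pot top [458.2 328.   86.3] 289
[ 0.   0.1 -1. ] 3.15626087027498 [47.7 48.1 18. ]
jar [592.7 294.8  86.5]
jar [575.2 375.6  86.2]
knob [ 535.5 -345.7  133.4] 117
```

View pics/end.png

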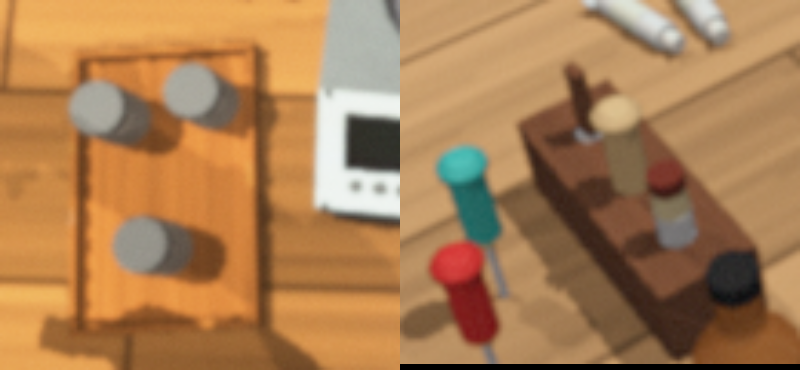

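View pics/ends.png

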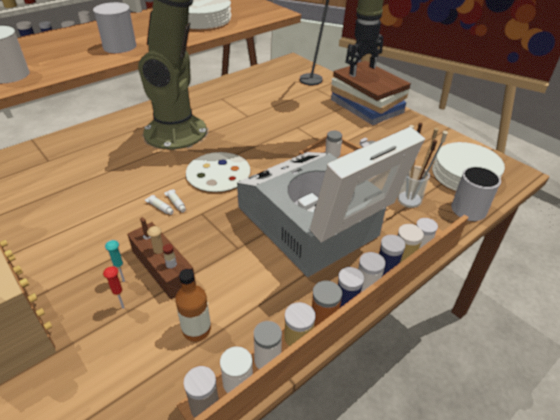

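The pot stands upright in the tray's empty half at top (147,~290). The awl is in the block at scene (155,235), the lid is open, and the arm is clear of everything. Handing in.

```bash
python3 -c "
from rig import bot
print(bot.finish_job())"
```

```text
the job is handed in; nothing more can be done
None
```

I tripped the lid catch with the bradawl, put the bradawl back in its block hole, and set the pot upright in the empty half of the tray. I handed in after about 41 s; no verdict was reported.

**Last checks (camera and depth):**
- **Pot:** its top is at (458, 328, 86) mm, which is the height of a pot standing on the tray floor. The depth fit gave a 3.2° tilt, inside the 5.7° limit; that may be mostly measurement noise.
- **Tray pots:** `jar_a` is where it was to within 1 mm. `jar_b` had no clean starting position to compare with, but it looks unmoved in the pictures.
- **Bradawl:** its knob is within about 1 mm of where it started, and it looks upright.
- **Brush and palette knife:** they look unmoved in the pictures; I did not measure them.
- **Mixer lid:** it stands fully open.
- **Arm:** clear of everything.

**What did not go as planned:**
- **Reach limit:** joint 2 sat at the end of its range (about -0.30) in front of the mixer. I had to correct the awl's aim sideways before it entered the hole.
- **First pot grip:** the 49.2 mm width suggested the pads were on the cap, so I regripped 7 mm deeper. The second grip read 49.8 mm instead of the body's 51 mm, but it held.
- **Placing the pot:** pushing down to find the tray floor peaked at about 35 N at the wrist, well under its 120 N limit. I let that pressure off before opening the fingers.

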